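# Clamp a capping-head stack with the cam lever and hold it

### The job

Assemble the capping head in the pocket of the cam clamp on the table: set the tall body in first, then the spacer ring on it, then the top disc with its boss up, each flat and squarely over the one below and let go of. Then swing the clamp's sprung cam lever up to its highest lift point, where the lever stands straight up (not past it) and the jaw grips the stack, and finish while still holding the lever there, as it springs back if let go. Leave the loose screw cap, the steel cup and the dropper bottle alone.

Things in the scene. Friction and masses are not known exactly. Their poses are not given: they have to be found in the camera images.
- fixture: Cam clamp with a grey base plate 170 x 90 x 12 mm, fixed to the table at a varying place and yaw. Origin on the table under the centre of the open pocket; z up; x is the clamping direction, from the lever end (-x) through moving jaw and pocket to the fixed stop (+x); y is across. The plate spans x -125 to +45 mm, y -45 to +45 mm.
- pocket (a point): Centre of the open pocket's floor, on the base plate, 12 mm above the table; axes as the fixture. The body's foot goes here; the spacer's underside then lies 40 mm and the disc's 52 mm above it. The pocket's y sides are open for the fingers, above two lips 4 mm high, 5 mm thick, inner faces at y = +-27.5 mm: set parts in with the fingers at the +y and -y sides.
- stop_face (a point): Top middle of the fixed stop's flat steel face, 25 mm to +x of the pocket centre, 74 mm above the table; the face is 34 mm wide in y.
- jaw_face (a point): Top middle of the moving jaw's flat steel face, 34 mm wide, 72 mm above the table; 25 mm to -x of the pocket centre when open (50 mm gap for 44 mm parts). The cam advances it 8 mm along +x at full lift; it is sprung (4 N/mm) and pushes the stack up to about 3 mm along +x against the stop, then gives about 2 mm.
- head_body: Body of the capping head: upright aluminium cylinder, 44 mm diameter, 40 mm high, with a groove round it near the foot, 0.12 kg. Origin at the centre of its underside, z up.
- spacer: Spacer: flat steel ring, 44 mm outside diameter, 26 mm hole, 12 mm thick, lying flat, 0.06 kg. Origin at the centre of its underside, z up. Grip it round the outside (the hole cannot be entered).
- top_disc: Top disc: steel disc, 44 mm diameter, rim 10 mm thick, with a boss of 18 mm diameter rising 8 mm from the middle of its top (18 mm high in all), lying boss up, 0.07 kg. Origin at the centre of its underside, z up.
- cam_lever (a joint): Angle of the cam lever (rad). 0: at rest, leaning outward to the fixture's -x, 20 degrees above level. Grows as the grip is raised; at 1.22 the lever stands straight up and the cam lift is highest; beyond (stop at 1.7) the lift falls again. A spring pulls it back to 0: about 2.5 N at the grip at the start, 5.5 N upright. Axis along the fixture's y, 85 mm from the grip's centre line.
- lever_pivot (a point): Point on the lever's hinge axis level with the middle of its grip: in the fixture's frame at x -80, y -60 mm, 50 mm above the table.
- lever_grip (a point): Middle of the lever's black crank grip: round bar 14 mm thick, 66 mm long, parallel to the fixture's y, standing out to -y from the lever arm (arm's face 27 mm from this point, end collar 32 mm). At rest 79 mm above the table and 160 mm to -x of the pocket centre; upright 135 mm above the table. Fingers pinching it from above along the fixture's x let it roll between them.
- cap_gold: Loose gold-brown screw cap, 47 mm diameter, 19 mm high, a bystander; origin at the centre of its underside.
- steel_cup: Open steel cup, 65 mm wide, 66 mm high, a bystander; origin at the centre of its underside.
- dropper: White dropper bottle with black tip, 21 mm wide, 66 mm high, a bystander; origin at the centre of its underside.
Not all that is in view belongs to the job. Leave any pink look-alike of the top_disc alone.

How it is judged:
By the outcome, as a careful person would: the job done as asked, in the order asked, and still so for the second after the job is handed in, while the arm keeps its last pose, push and grip.
It also fails if it takes over 72 s, if anything falls off the work surface, if the arm or the gripper's body presses on something with over 40 N, if the wrist force passes 120 N, or if a joint passes its speed limit or range.

### The arm

A 6-joint arm with a two-finger parallel gripper is mounted at the origin on a cart in front of the work surface, level with it; the furniture and walls round the work are solid. World frame = base frame: x ahead of the robot, y to its left, z up, the work surface at z = 0. Lengths are in m, angles in rad, forces in N, time in s.
With the tool pointing down it reaches from about 0.3 to 0.875 m from the base axis. Payload 6.4 kg.
Tool frame: the origin (TCP) lies at the very end of the fingers, on their centre line; the grasp point (between the pads) lies 19 mm behind it; z points along the fingers, y is the direction in which the jaws open and shut (so a half turn about z gives the same grasp; the last joint's range is limited). The gripper opens to 88 mm and grips with 3 to 60 N. Pads are 18 mm wide; open, the fingers measure 123 mm over their backs; the gripper's body (75 mm by 187 mm) begins 45 mm behind the grasp point.
Start: joints at [0.896, 0.181, 1.607, -0, 1.354, -0.206], TCP at [0.26, 0.513, 0.21] pointing down, gripper open.
Joint ranges: [-2.99, 2.99], [-0.89, 2.07], [0.3, 2.58], [-1.14, 4.28], [0, 2.63], [-3.12, 3.12]. Speed limits (rad/s): [2.57, 2.57, 3.01, 3.14, 3.14, 3.14].

### API

Orientations are given as a unit quaternion [w, x, y, z].
In Python, from bench import env gives the robot as it stands.
- The arm moves only by the tool jog_arm, never from a script. Its argument "deltas" is a list of rows, each a list of 5 numbers: the opening, from 0 (shut) to 1 (fully open), then the shift along the tool's x, y, z in cm, then the turn about the tool's z in rad. A call has 1 to 8 rows; each row shifts and turns the commanded pose from where the row before left it, along the tool's axes as they then stand; what a row does not reach is not made up. A row lasts 1/12 s, in which the tool goes at most 41.7 mm and 7.16 degrees, less where a joint would pass 70% of its speed; a pose out of reach is approached as far as the arm can. A call is refused whole if a number of a shift passes 4.17 or a number of a turn 0.125, either way. A call with a gripper value outside its range is refused whole. The fingers move at their own pace and stop on an object; "newtons" is the grip in N (left out, the last holds). Time passes only in rows, so rows that do not move let the fingers close. It gives the time, the measured TCP pose, the force and the opening at its end, in the units of the state.
- env.get_state(): the state, without advancing time (a new reading comes with each control period).
- env.get_image(name): name is "scene" or "top"; returns (picture, depth): 420x560x3 uint8, red, green, blue; 420x560 float32, m along the optical axis (not along the pixel's ray), 0 where there is no reading.
- env.calibration(name): a dict with "camera_matrix" (3x3 intrinsics, pixels), "k1" (the pictures are not rectified: a ray, as slopes to the right and down, at radius r is drawn at 1 + k1 r^2 times it, then the intrinsics apply), "R" (3x3) and "t" (3): a world point X has camera coordinates R X + t. Camera axes: x right, y down, z forward; pixel columns grow to the right and rows downward; lengths in m; the calibration is good to about 2 mm. A picture is of the moment at which its call begins. calibration takes no time and is no camera call.
- env.close_job(): hands the job in, once; it reports no verdict.
Trained networks look in the newest picture that a camera, given by its name, has taken for a name from the list of things; names that differ only in an ending like _2 or _b are one class to them, and where a whole thing is asked for, a point or a joint stands for the part that bears it (a point fixed in the world has none). Each returns a list of dicts, best first, with "score" (0 to 1); they miss things now and then, are a little off and sometimes report something else, mostly with a low value. They report only what shows in the picture. A call takes as long as a camera call. They do not tell look-alikes from the thing itself.
- env.boxes_of(camera, query): "uv" ([column, row] in pixels, amid what is visible of it).
- env.trace(camera, query): "region" (420x560 bool, what is visible of it) and "uv" ([column, row] in pixels, amid what is visible of it).
The state is a dict: "clock": time; "joints": joint angles; "qvel": joint speeds; "tau": joint torques, N m; "tcp_pos": TCP position; "tool_rot": TCP orientation; "ft_force": force on the tool from outside, world axes, zero at the start; "wrist_torque": the same for the moment, N m; "grip_width": finger opening in m.
Only numpy, scipy, OpenCV 4.12 (cv2) and the standard library are available. Lean on these libraries where they do the work, as an engineer would, in place of code of your own. Each camera call takes 0.05 s, during which the arm holds its last target.

## Working session

There is one attempt and no reset: what is moved stays moved. The work goes in short steps, Python scripts to look and compute and a tool call to move; the robot and the scene stay as the last step left them, time stands still between calls to the robot, and variables do not carry over. Pictures are saved under pics/ and viewed, and the job is handed in when it is done.

Besides the shell and the picture viewer there is one more tool, called as name([rows], argument=value, ...), one row to a line, values as JSON. jog_arm: Moves the arm, as the interface text tells. Its arguments: {"type":"object","properties":{"deltas":{"type":"array","items":{"type":"array","items":{"type":"number"}}},"newtons":{"type":"number"}},"required":["deltas"]}

```bash
ls; mkdir -p pics; cat > h.py <<'E'
import numpy as np, cv2
from bench import env
def px2w(cam,uv,z=None,depth=None):
    c=env.calibration(cam);K=np.array(c["camera_matrix"]);R=np.array(c["R"]);t=np.array(c["t"]);k=c["k1"]
    uv=np.atleast_2d(np.asarray(uv,float))
    d=np.c_[(uv[:,0]-K[0,2])/K[0,0],(uv[:,1]-K[1,2])/K[1,1]]
    s=d.copy()
    for _ in range(20): s=d/(1+k*(s**2).sum(1,keepdims=True))
    r=np.c_[s,np.ones(len(s))]
    if depth is not None:
        return (r*np.asarray(depth).reshape(-1,1)-t)@R
    o=-R.T@t; w=r@R
    return o+w*((z-o[2])/w[:,2])[:,None]
def w2px(cam,X):
    c=env.calibration(cam);K=np.array(c["camera_matrix"]);R=np.array(c["R"]);t=np.array(c["t"]);k=c["k1"]
    p=np.atleast_2d(X)@R.T+t; s=p[:,:2]/p[:,2:]; s=s*(1+k*(s**2).sum(1,keepdims=True))
    return np.c_[s[:,0]*K[0,0]+K[0,2],s[:,1]*K[1,1]+K[1,2]]
def snap(cam,name,crop=None,scale=1):
    im,dp=env.get_image(cam); np.savez(f"last_{cam}.npz",im=im,dp=dp)
    o=im if crop is None else im[crop[1]:crop[3],crop[0]:crop[2]]
    if scale!=1:o=cv2.resize(o,None,fx=scale,fy=scale,interpolation=cv2.INTER_CUBIC)
    cv2.imwrite(f"pics/{name}.png",o[:,:,::-1]); return im,dp
E
python3 - <<'E'
from h import *
for c in("scene","top"):
    snap(c,c+"0"); cal=env.calibration(c); print(c,-np.array(cal["R"]).T@cal["t"],np.array(cal["R"])[2],cal["camera_matrix"],cal["k1"])
print(env.get_state())
E
```

```text
pics
scene [ 0.12378863 -0.25299094  0.71416323] [ 0.52169105  0.44019876 -0.73079648] [[419.70656806   0.         279.2033805 ]
 [  0.         419.70656806 202.09400736]
 [  0.           0.           1.        ]] -0.04575876596951905
top [0.45701976 0.11184018 1.33969135] [ 0.08969741  0.01324926 -0.99588093] [[513.75175187   0.         289.25948681]
 [  0.         513.75175187 213.03302568]
 [  0.           0.           1.        ]] -0.020386790897134115
{'clock': 0.1, 'joints': array([ 8.95731239e-01,  1.81483445e-01,  1.60793176e+00, -4.29330760e-05,
        1.35381039e+00, -2.06280743e-01]), 'qvel': array([ 1.49657523e-03, -4.86899984e-04, -4.15874088e-03, -2.17364039e-04,
       -2.51861883e-04, -7.35297526e-05]), 'tau': array([ 4.13146272e-04, -4.34827995e+01, -3.42695403e+01,  7.03788945e-02,
        3.41457326e-02, -8.02120917e-05]), 'tcp_pos': array([0.25942253, 0.51253557, 0.20897941]), 'tool_rot': array([-3.29306709e-04,  2.32247232e-01,  9.72656443e-01, -7.47408453e-04]), 'ft_force': array([-0.32233149,  0.89529032,  0.53834178]), 'wrist_torque': array([-0.03557073,  0.02377199,  0.00095953]), 'grip_width': 0.08817016981265906}
```

View pics/scene0.png

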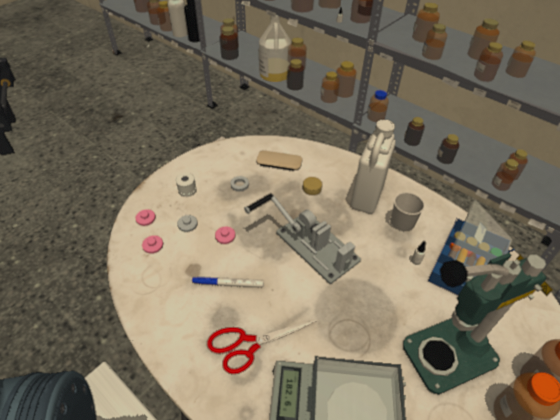

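View pics/top0.png

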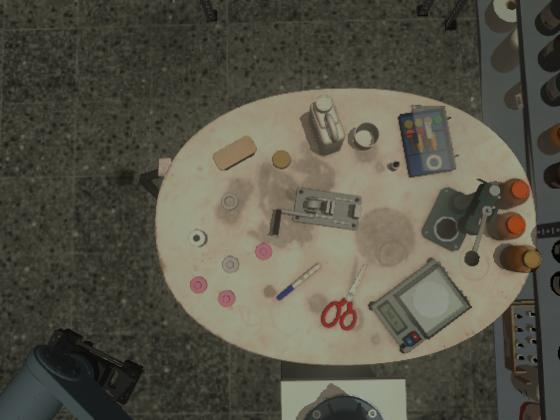

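Candidates in the top view are: body (199,238), spacer ring (230,201), grey top disc (231,265), and pink look-alikes at (263,251), (199,285) and (227,298), which I'll leave alone. The fixture is around (325,208). I choose the grey disc at (231,265).

```bash
python3 - <<'E'
from h import *
d=np.load("last_top.npz");im,dp=d["im"],d["dp"]
s=np.load("last_scene.npz")
for cam in("top","scene"):
  D=np.load(f"last_{cam}.npz")["dp"]
  for q in("head_body","spacer","top_disc","fixture","lever_grip","stop_face","jaw_face"):
    for r in env.trace(cam,q)[:4]:
        m=r["region"]; ys,xs=np.nonzero(m); 
        if len(xs)==0: continue
        z=D[ys,xs]; ok=z>0
        P=px2w(cam,np.c_[xs,ys][ok],depth=z[ok]); 
        print(cam,q,round(r["score"],2),np.round(r["uv"],1),len(xs),"med",np.round(np.median(P,0),4),"zmax",np.round(np.percentile(P[:,2],95),3))
        np.save(f"m_{cam}_{q}.npy",m) if r is not None else 0
c=im[170:310,180:380]; cv2.imwrite("pics/c1.png",cv2.resize(c,None,fx=4,fy=4,interpolation=cv2.INTER_CUBIC)[:,:,::-1])
c=s["im"][160:290,120:370]; cv2.imwrite("pics/c2.png",cv2.resize(c,None,fx=3.2,fy=3.2,interpolation=cv2.INTER_CUBIC)[:,:,::-1])
E
```

```text
top head_body 0.5 [197.3 239.8] 271 med [0.515  0.3622 0.039 ] zmax 0.043
top spacer 0.66 [226.3 204.1] 164 med [0.609  0.2902 0.0105] zmax 0.015
top top_disc 0.8 [230.7 264.9] 205 med [0.4455 0.2837 0.0102] zmax 0.018
top top_disc 0.75 [224.6 295.8] 240 med [0.3614 0.2938 0.01  ] zmax 0.019
top top_disc 0.58 [197.5 285.2] 230 med [0.3977 0.3676 0.0101] zmax 0.019
top top_disc 0.52 [262.9 253.9] 220 med [0.4769 0.1986 0.0093] zmax 0.018
top fixture 0.79 [321.8 208.7] 2386 med [0.5792 0.0397 0.0132] zmax 0.081
top lever_grip 0.77 [293.6 210.5] 433 med [0.5713 0.1169 0.0747] zmax 0.087
top stop_face 0.55 [323.7 210. ] 2543 med [0.5795 0.0395 0.0129] zmax 0.081
top jaw_face 0.4 [332.6 205.4] 44 med [0.584  0.0223 0.0709] zmax 0.075
scene head_body 0.68 [187.4 183.8] 379 med [0.5093 0.3554 0.0375] zmax 0.042
scene spacer 0.54 [239.3 179.8] 196 med [0.6097 0.2826 0.0105] zmax 0.013
scene top_disc 0.66 [186.8 224.8] 301 med [0.444  0.2785 0.0096] zmax 0.018
scene top_disc 0.64 [224.9 232.6] 309 med [0.4751 0.1935 0.0096] zmax 0.018
scene top_disc 0.56 [151.7 244.9] 327 med [0.3578 0.2908 0.0109] zmax 0.019
scene top_disc 0.54 [146.2 215.4] 231 med [0.3939 0.3625 0.01  ] zmax 0.018
scene fixture 0.86 [315.2 244.4] 3402 med [0.5709 0.0227 0.0153] zmax 0.08
scene lever_grip 0.8 [287.3 210.9] 600 med [0.5725 0.098  0.0726] zmax 0.086
scene stop_face 0.73 [315.3 244.2] 3462 med [0.5715 0.0251 0.0155] zmax 0.08
scene stop_face 0.52 [417.7 253.4] 219 med [ 0.6886 -0.1467  0.0344] zmax 0.061
scene stop_face 0.33 [312.5 187.6] 343 med [0.7123 0.1442 0.0178] zmax 0.02
scene jaw_face 0.66 [320.8 234.9] 278 med [0.5803 0.0174 0.0499] zmax 0.072
```

View pics/c1.png

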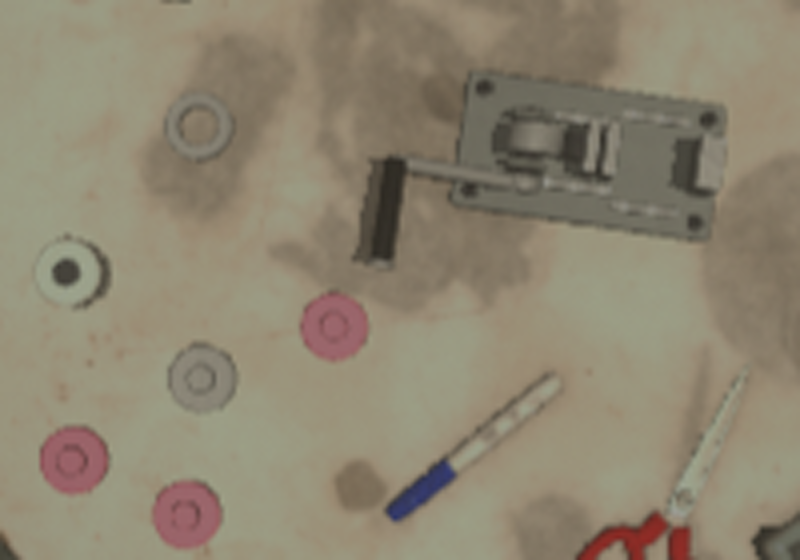

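View pics/c2.png

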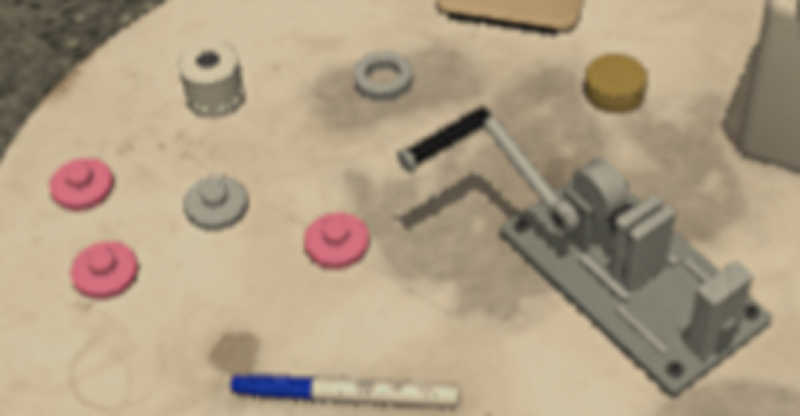

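```bash
cat > fit.py <<'E'
from h import *
from scipy.ndimage import map_coordinates, gaussian_filter
from scipy.optimize import minimize
def lab(cam):
    im=np.load(f"last_{cam}.npz")["im"]
    return gaussian_filter(cv2.cvtColor(im,cv2.COLOR_RGB2LAB).astype(float),(0.7,0.7,0))
def circ_score(L,cam,x,y,z,r,z2=None,n=90):
    # mean color step across the silhouette contour of cylinder z..z2 (z2 top)
    a=np.linspace(0,2*np.pi,n,endpoint=False)
    C=np.c_[x+r*np.cos(a),y+r*np.sin(a),np.full(n,z)]
    p=w2px(cam,C)
    if z2 is not None:
        q=w2px(cam,np.c_[C[:,:2],np.full(n,z2)])
        h=cv2.convexHull(np.r_[p,q].astype(np.float32))[:,0].astype(float)
        e=np.r_[h,h[:1]];s=np.r_[0,np.cumsum(np.linalg.norm(np.diff(e,axis=0),axis=1))]
        t=np.linspace(0,s[-1],n,endpoint=False);p=np.c_[np.interp(t,s,e[:,0]),np.interp(t,s,e[:,1])]
    tg=np.roll(p,-1,0)-np.roll(p,1,0); nn=np.c_[tg[:,1],-tg[:,0]];nn/=np.linalg.norm(nn,axis=1)[:,None]
    c=p.mean(0); nn*=np.sign(((p-c)*nn).sum(1))[:,None]
    f=lambda P:np.stack([map_coordinates(L[:,:,k],[P[:,1],P[:,0]],order=1) for k in range(3)],1)
    return np.linalg.norm(f(p+nn)-f(p-nn),axis=1).clip(0,40).mean()
def fitc(cam,x,y,z,r,z2=None,L=None,rng=.012):
    L=lab(cam) if L is None else L
    g=np.arange(-rng,rng+1e-9,.001)
    S=np.array([[circ_score(L,cam,x+i,y+j,z,r,z2) for j in g] for i in g])
    S=gaussian_filter(S,1); i,j=np.unravel_index(S.argmax(),S.shape)
    o=minimize(lambda v:-circ_score(L,cam,v[0],v[1],z,r,z2),[x+g[i],y+g[j]],method="Nelder-Mead",options=dict(initial_simplex=[[x+g[i]+a,y+g[j]+b] for a,b in((0,0),(.002,0),(0,.002))]))
    return np.round(o.x,4),round(-o.fun,1),np.round([x+g[i],y+g[j]],4)
E
python3 - <<'E'
from fit import *
for n,x,y,h in(("body",.514,.360,.04),("spacer",.610,.285,.012),("disc",.445,.283,.010)):
    for cam in("top","scene"):
        print(n,cam,"sil",fitc(cam,x,y,0,.022,h),"topc",fitc(cam,x,y,h,.022))
# fixture
for cam in("top","scene"):
    m=np.load(f"m_{cam}_fixture.npy");D=np.load(f"last_{cam}.npz")["dp"]
    ys,xs=np.nonzero(cv2.dilate(m.astype(np.uint8),np.ones((5,5))))
    P=px2w(cam,np.c_[xs,ys],depth=D[ys,xs])
    k=(P[:,2]>.008)&(P[:,2]<.016)
    r=cv2.minAreaRect(P[k,:2].astype(np.float32)*1000);print(cam,r,cv2.boxPoints(r).tolist())
    h=(P[:,2]>.05); print(np.round(np.median(P[P[:,2]>.06],0),4))
E
```

```text
body top sil (array([0.5174, 0.3656]), np.float64(17.9), array([0.518, 0.366])) topc (array([0.5142, 0.3586]), np.float64(21.1), array([0.514, 0.358]))Traceback (most recent call last):
  File "<stdin>", line 4, in <module>
  File "fit.py", line 24, in fitc
    S=np.array([[circ_score(L,cam,x+i,y+j,z,r,z2) for j in g] for i in g])
                 ~~~~~~~~~~^^^^^^^^^^^^^^^^^^^^^^
  File "fit.py", line 13, in circ_score
    q=w2px(cam,np.c_[C[:,:2],np.full(n,z2)])
  File "h.py", line 15, in w2px
    c=env.calibration(cam);K=np.array(c["camera_matrix"]);R=np.array(c["R"]);t=np.array(c["t"]);k=c["k1"]
ValueError: time passes only in moves, steps and waits
```

```bash
python3 - <<'E'
from bench import env
import pickle
pickle.dump({c:env.calibration(c) for c in("top","scene")},open("cal.pkl","wb"))
E
sed -i 's/env.calibration(cam)/CAL[cam]/; s/^from bench import env/from bench import env\nimport pickle; CAL=pickle.load(open("cal.pkl","rb"))/' h.py
cat > t1.py <<'E'
from fit import *
for n,x,y,h in(("body",.514,.360,.04),("spacer",.610,.285,.012),("disc",.445,.283,.010)):
    for cam in("top","scene"):
        print(n,cam,"sil",fitc(cam,x,y,0,.022,h),"topc",fitc(cam,x,y,h,.022))
# fixture
for cam in("top","scene"):
    m=np.load(f"m_{cam}_fixture.npy");D=np.load(f"last_{cam}.npz")["dp"]
    ys,xs=np.nonzero(cv2.dilate(m.astype(np.uint8),np.ones((5,5))))
    P=px2w(cam,np.c_[xs,ys],depth=D[ys,xs])
    k=(P[:,2]>.008)&(P[:,2]<.016)
    r=cv2.minAreaRect(P[k,:2].astype(np.float32)*1000);print(cam,r,cv2.boxPoints(r).tolist())
    h=(P[:,2]>.05); print(np.round(np.median(P[P[:,2]>.06],0),4))
E
python3 t1.py
```

```text
body top sil (array([0.5174, 0.3656]), np.float64(17.9), array([0.518, 0.366])) topc (array([0.5142, 0.3586]), np.float64(21.1), array([0.514, 0.358]))
body scene sil (array([0.5168, 0.3669]), np.float64(24.2), array([0.517, 0.367])) topc (array([0.5066, 0.3513]), np.float64(20.6), array([0.507, 0.352]))
spacer top sil (array([0.6145, 0.2882]), np.float64(11.1), array([0.614, 0.288])) topc (array([0.6132, 0.2875]), np.float64(11.2), array([0.613, 0.288]))
spacer scene sil (array([0.6117, 0.286 ]), np.float64(21.4), array([0.612, 0.286])) topc (array([0.6043, 0.2776]), np.float64(25.4), array([0.604, 0.278]))
disc top sil (array([0.4482, 0.2848]), np.float64(18.3), array([0.448, 0.285])) topc (array([0.4484, 0.2843]), np.float64(16.8), array([0.448, 0.284]))
disc scene sil (array([0.4468, 0.2837]), np.float64(31.4), array([0.447, 0.284])) topc (array([0.4447, 0.2806]), np.float64(28.9), array([0.444, 0.279]))
top ((585.9149169921875, 31.80345916748047), (169.49942016601562, 89.88097381591797), 80.64459991455078) [[527.7954711914062, -44.51355743408203], [616.4808959960938, -59.124427795410156], [644.0343627929688, 108.12047576904297], [555.3489379882812, 122.7313461303711]]
[0.5739 0.0748 0.0736]
scene ((586.6549072265625, 31.16767120361328), (169.70066833496094, 91.01205444335938), 81.19752502441406) [[528.7003784179688, -45.71955490112305], [618.6404418945312, -59.646995544433594], [644.6094360351562, 108.05490112304688], [554.6693725585938, 121.98233795166016]]
[0.5743 0.0605 0.0729]
```

```bash
cat > t2.py <<'E'
from h import *
def dfit(cam,x,y,z0,z1,r=.03):
    D=np.load(f"last_{cam}.npz")["dp"];ys,xs=np.nonzero(D>0)
    P=px2w(cam,np.c_[xs,ys],depth=D[ys,xs])
    k=(np.hypot(P[:,0]-x,P[:,1]-y)<r)&(P[:,2]>z0)&(P[:,2]<z1);Q=P[k]
    c,rr=cv2.minEnclosingCircle(Q[:,:2].astype(np.float32)*1000)
    return np.round(c,1),round(rr,1),np.round(Q.mean(0)*1000,1),k.sum()
if __name__=="__main__":
  for cam in("top","scene"):
    print(cam,"body",dfit(cam,.516,.365,.034,.045))
    print(cam,"spacer",dfit(cam,.613,.286,.006,.018))
    print(cam,"disc",dfit(cam,.447,.284,.006,.025))
    print(cam,"boss",dfit(cam,.447,.284,.0145,.025))
    print(cam,"table",dfit(cam,.5,.24,-.02,.025,.01))
    print(cam,"jawtop",dfit(cam,.584,.022,.06,.09,.02))
    print(cam,"stop",dfit(cam,.576,-.037,.06,.09,.02))
E
python3 t2.py
```

```text
top body (array([514.3, 365.9]), 22.1, array([515. , 365.6,  39.4]), np.int64(226))
top spacer (array([608.2, 287.3]), 24.6, array([610.1, 285.7,  10.8]), np.int64(150))
top disc (array([444.4, 280.2]), 26.1, array([446.2, 284.6,  11.3]), np.int64(196))
top boss (array([450.4, 286.8]), 16.4, array([445.9, 286.2,  17. ]), np.int64(38))
top table (array([500., 240.]), 10.0, array([500.1, 240.1,  -0.8]), np.int64(52))
top jawtop (array([584.2,  25.4]), 18.0, array([584.3,  27.5,  70.1]), np.int64(106))
top stop (array([573.6, -40.5]), 17.1, array([573.7, -39.8,  72. ]), np.int64(95))
scene body (array([515.3, 364.3]), 22.0, array([513.9, 362.6,  39.6]), np.int64(219))
scene spacer (array([609.7, 283.6]), 23.5, array([610.4, 283.3,  10.8]), np.int64(164))
scene disc (array([446. , 284.6]), 23.1, array([445. , 281.8,  11. ]), np.int64(251))
scene boss (array([446.6, 283.1]), 10.3, array([446.2, 282.9,  17.4]), np.int64(45))
scene table (array([500. , 239.9]), 9.8, array([ 5.002e+02,  2.396e+02, -2.000e-01]), np.int64(51))
scene jawtop (array([585.6,  24.9]), 18.3, array([584. ,  24.2,  68.9]), np.int64(176))
scene stop (array([575.3, -40.8]), 18.0, array([573. , -42.4,  71.2]), np.int64(167))
```

```bash
cat > go.py <<'E'
import sys
from h import *
FY=np.radians(9.1)
fx=np.array([-np.sin(FY),-np.cos(FY),0]);fy=np.array([np.cos(FY),-np.sin(FY),0])
PC=np.array([.5863,.0315,0]); POCKET=PC+.040*fx+[0,0,.012]
def axes():
    s=env.get_state();w,x,y,z=s["tool_rot"]/np.linalg.norm(s["tool_rot"])
    from scipy.spatial.transform import Rotation as Ro
    return s,Ro.from_quat([x,y,z,w]).as_matrix()
def need(T):
    s,R=axes(); d=np.array(T)-s["tcp_pos"]
    ty=R[:,1];yaw=np.degrees(np.arctan2(ty[1],ty[0]))
    print("tcp",np.round(s["tcp_pos"],4),"yaw",round(yaw,2),"need cm",np.round(R.T@d*100,2),"turn rad",round(np.radians(yaw+9.1),3),"tilt",np.round(R[:2,2],4),"F",np.round(s["ft_force"],1),"w",round(s["grip_width"],4),"t",round(s["clock"],2))
if __name__=="__main__":
    print("pocket",np.round(POCKET,4)); need([float(v) for v in sys.argv[1:4]])
E
echo
```

jog_arm([
  [0.85,0,0,1,0.12],
  [0.85,0,0,1,0.12],
  [0.85,0,0,1,0.12],
  [0.85,0,0,1,0.12],
  [0.85,0,0,1,0.12],
  [0.85,0,0,1,0.12],
  [0.85,0,0,1,0.12],
  [0.85,0,0,1,0.12],
])

```text
clock: 1.47
tcp_pos: [0.2598, 0.513, 0.1294]
tool_rot: [-0.0, 0.657, 0.754, 0.0]
ft_force: [1.0, 0.2, -0.2]
grip_width: 0.0753
```

jog_arm([
  [0.85,0,0,0,0.1],
  [0.85,0,0,0,0.1],
  [0.85,0,0,0,0.1],
  [0.85,0,0,0,0],
])

```text
clock: 1.8
tcp_pos: [0.2598, 0.513, 0.1298]
tool_rot: [0.0, 0.762, 0.648, -0.0]
ft_force: [-0.2, -0.0, -0.5]
grip_width: 0.075
```

```bash
python3 go.py .5152 .3652 .013
```

```text
pocket [ 0.58  -0.008  0.012]
tcp [0.2598 0.513  0.1298] yaw -9.26 need cm [-10.48  27.58  11.68] turn rad -0.003 tilt [-0.     -0.0001] F [-0.2 -0.  -0.5] w 0.075 t 1.8
```

jog_arm([
  [0.85,-1.31,3.45,0.3,0],
  [0.85,-1.31,3.45,0.3,0],
  [0.85,-1.31,3.45,0.3,0],
  [0.85,-1.31,3.45,0.3,0],
  [0.85,-1.31,3.45,0.3,0],
  [0.85,-1.31,3.45,0.3,0],
  [0.85,-1.31,3.45,0.3,0],
  [0.85,-1.31,3.45,0.3,0],
])

```text
clock: 2.47
tcp_pos: [0.5174, 0.365, 0.1058]
tool_rot: [0.0, 0.76, 0.65, 0.0]
ft_force: [-0.2, 0.4, 0.1]
grip_width: 0.0747
```

jog_arm([
  [0.85,0,0,0,0],
  [0.85,0,0,0,0],
])

```text
clock: 2.63
tcp_pos: [0.5174, 0.3646, 0.1055]
tool_rot: [-0.0, 0.761, 0.649, -0.0]
ft_force: [-0.8, 0.3, -0.2]
grip_width: 0.0748
```

```bash
python3 go.py .5152 .3652 .013; python3 - <<'E'
from h import *
snap("scene","s2",(120,80,320,230),4); snap("top","t2",(150,190,290,295),5)
s=env.get_state()["tcp_pos"]; print(w2px("top",s),w2px("scene",s))
E
```

```text
pocket [ 0.58  -0.008  0.012]
tcp [0.5174 0.3646 0.1055] yaw -9.1 need cm [ 0.02 -0.22  9.25] turn rad 0.0 tilt [-0.0003 -0.0001] F [-0.8  0.3 -0.2] w 0.0748 t 2.63
[[190.997741   236.85111067]] [[179.71890017 157.20447779]]
```

View pics/s2.png

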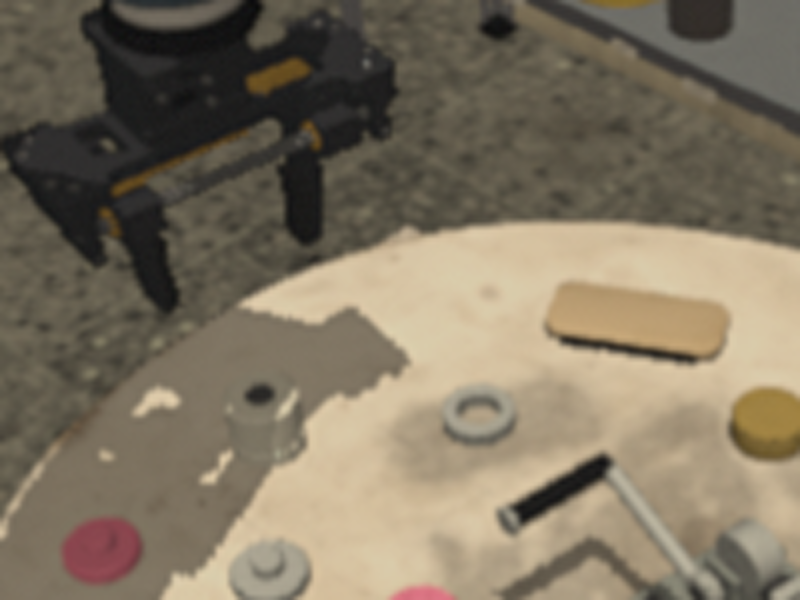

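View pics/t2.png

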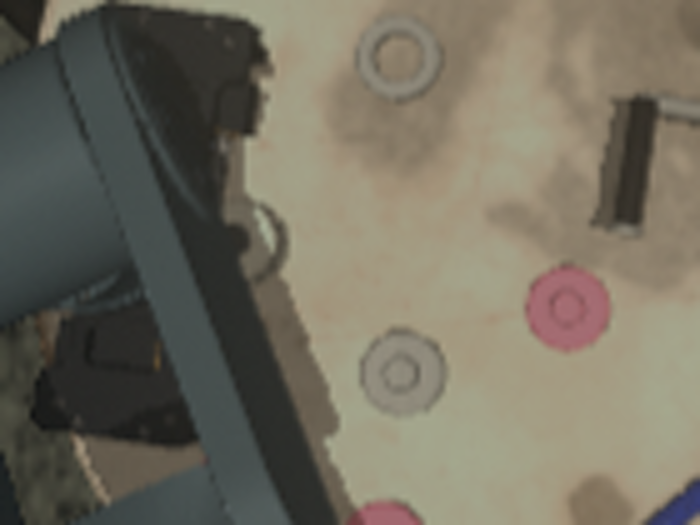

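```bash
python3 - <<'E'
from h import *
D=np.load("last_scene.npz")["dp"];ys,xs=np.nonzero(D>0)
P=px2w("scene",np.c_[xs,ys],depth=D[ys,xs])
for b in(120,115,110,105,100,130,140):
  k=(np.hypot(P[:,0]-.517,P[:,1]-.365)<.09)&(abs(P[:,2]-b/1000)<.003)
  Q=P[k]; 
  for m in(Q[:,0]<.517,Q[:,0]>.517):
    print(b,m.sum(),np.round(Q[m].mean(0),4) if m.sum() else "",np.round([Q[m].min(0),Q[m].max(0)],3).tolist() if m.sum() else "")
E
```

```text
120 0  
120 0  
115 0  
115 0  
110 0  
110 0  
105 0  
105 0  
100 0  
100 0  
130 0  
130 0  
140 14 [0.4703 0.3664 0.1399] [[0.465, 0.361, 0.138], [0.478, 0.381, 0.142]]
140 20 [0.556  0.3534 0.1401] [[0.552, 0.347, 0.137], [0.563, 0.367, 0.143]]
```

```bash
python3 - <<'E'
from go import *
s,R=axes(); t=s["tcp_pos"]
for o in(-.046,.046):
  for z in(0,.01,.02,.03): print(o,z,np.round(w2px("scene",t+R[:,1]*o+[0,0,z]),1))
d=np.load("last_scene.npz");D=d["dp"]
print(np.round(D[135:162:2,155:168:2],3)); 
for uv in((161,154),(160,150),(158,145),(157,140),(196,138),(195,133)):
  print(uv,D[uv[1],uv[0]],px2w("scene",uv,depth=D[uv[1],uv[0]]))
E
```

```text
-0.046 0 [[161.2 166.1]]
-0.046 0.01 [[160.3 162.6]]
-0.046 0.02 [[159.4 159.1]]
-0.046 0.03 [[158.5 155.5]]
0.046 0 [[197.5 148.7]]
0.046 0.01 [[196.9 145.2]]
0.046 0.02 [[196.3 141.7]]
0.046 0.03 [[195.7 138.1]]
[[0.798 0.802 0.806 0.811 2.317 2.319 2.305]
 [0.805 0.804 0.81  0.814 2.301 2.307 2.307]
 [0.806 0.809 0.847 2.276 2.272 2.289 2.291]
 [0.839 0.843 0.845 0.852 2.272 2.279 2.268]
 [0.844 0.843 0.85  0.851 2.264 2.261 2.254]
 [0.84  0.847 0.851 0.855 2.24  2.257 2.25 ]
 [0.847 0.851 0.855 0.86  2.224 2.235 2.238]
 [0.858 0.852 0.856 0.858 0.863 2.214 2.227]
 [0.866 0.857 0.859 0.865 0.863 2.216 2.213]
 [0.879 0.864 0.861 0.865 0.871 2.205 2.198]
 [2.2   0.875 0.866 0.867 0.874 2.201 2.202]
 [2.186 2.185 0.869 0.872 0.877 2.187 2.191]
 [2.173 2.173 2.177 2.17  2.184 2.17  2.175]
 [2.16  2.167 2.161 2.159 2.166 2.148 2.153]]
(161, 154) 0.8667321 [[0.47005817 0.36218531 0.14589753]]
(160, 150) 0.86062396 [[0.47075948 0.36343876 0.15551142]]
(158, 145) 0.84930134 [[0.46906738 0.36339292 0.16976941]]
(157, 140) 0.8415552 [[0.47009001 0.36423056 0.18160359]]
(196, 138) 0.909817 [[0.5562648  0.35176583 0.14220529]]
(195, 133) 0.89581 [[0.55405314 0.3493058  0.15831137]]
```

jog_arm([
  [0.85,0,-0.2,1.5,0],
  [0.85,0,0,1.5,0],
  [0.85,0,0,1.5,0],
  [0.85,0,0,1.2,0],
  [0.85,0,0,0,0],
])

```text
clock: 3.15
tcp_pos: [0.5108, 0.3665, 0.0461]
tool_rot: [-0.001, 0.76, 0.65, -0.002]
ft_force: [-0.1, 0.3, -1.6]
grip_width: 0.0751
```

```bash
python3 go.py .5152 .3652 .013; python3 - <<'E'
from h import *
im,D=snap("scene","s3",(120,80,320,230),4)
ys,xs=np.nonzero(D>0);P=px2w("scene",np.c_[xs,ys],depth=D[ys,xs])
for x in(.47,.555):
  k=(abs(P[:,0]-x)<.012)&(abs(P[:,1]-.36)<.025)&(P[:,2]>.03)&(P[:,2]<.2); print(x,np.round(np.percentile(P[k,2],[0,2,5,10,50]),3))
E
```

```text
pocket [ 0.58  -0.008  0.012]
tcp [0.5108 0.3665 0.0461] yaw -8.9 need cm [-0.05  0.47  3.31] turn rad 0.003 tilt [-0.0045 -0.0019] F [-0.1  0.3 -1.6] w 0.0751 t 3.15
0.47 [0.075 0.08  0.083 0.091 0.174]
0.555 [0.074 0.078 0.082 0.088 0.146]
```

View pics/s3.png

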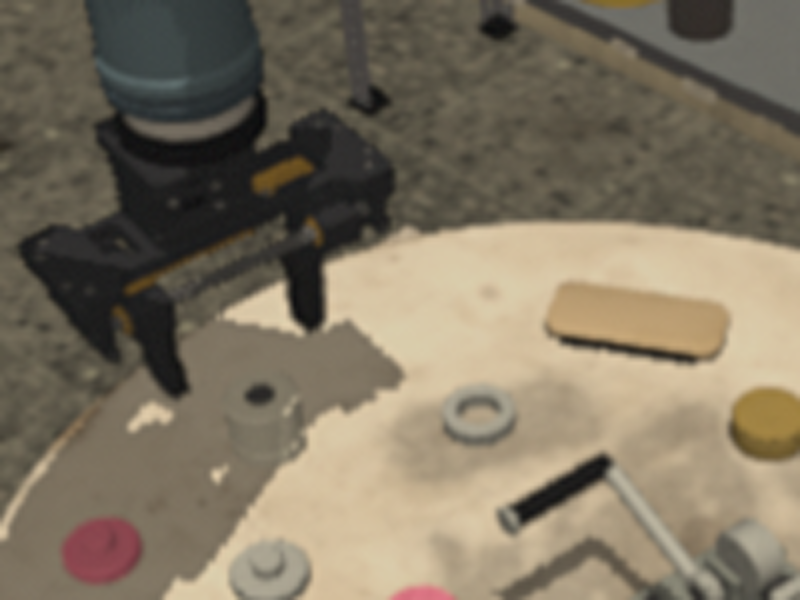

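jog_arm([
  [0.0,0,0,-2,0],
  [0.0,0,0,0,0],
  [0.0,0,0,0,0],
  [0.0,0,0,0,0],
  [0.0,0,0,0,0],
  [0.0,0,0,0,0],
])

```text
clock: 3.7
tcp_pos: [0.5135, 0.3662, 0.0683]
tool_rot: [-0.0, 0.761, 0.649, -0.0]
ft_force: [0.2, 0.5, -1.6]
grip_width: 0.0373
```

```bash
python3 go.py .5152 .3652 .013; python3 - <<'E'
from h import *
im,D=snap("scene","s4",(120,80,320,230),4)
ys,xs=np.nonzero(D>0);P=px2w("scene",np.c_[xs,ys],depth=D[ys,xs])
k=(abs(P[:,0]-.512)<.025)&(abs(P[:,1]-.36)<.02)&(P[:,2]>.047)&(P[:,2]<.2); print(np.round(np.percentile(P[k,2],[0,2,5,10,50]),3))
E
```

```text
pocket [ 0.58  -0.008  0.012]
tcp [0.5135 0.3662 0.0683] yaw -9.05 need cm [-0.07  0.19  5.53] turn rad 0.001 tilt [-0.0007 -0.0004] F [ 0.2  0.5 -1.6] w 0.0373 t 3.7
[0.096 0.099 0.102 0.107 0.143]
```

View pics/s4.png

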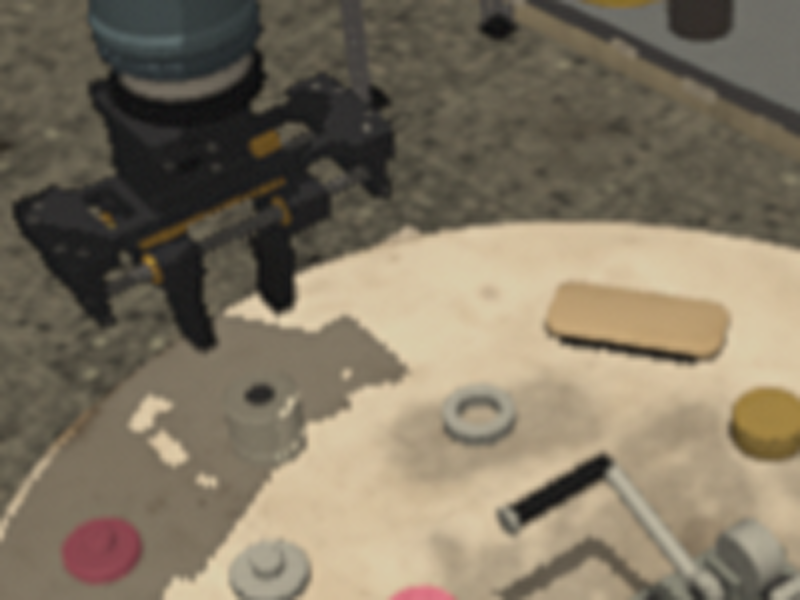

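jog_arm([
  [0.85,-0.05,0.18,0,0],
  [0.85,0,0,0,0],
  [0.85,0,0,0,0],
  [0.85,0,0,0,0],
  [0.85,0,0,1.5,0],
  [0.85,0,0,1.5,0],
  [0.85,0,0,1.5,0],
  [0.85,0,0,0,0],
])

```text
clock: 4.42
tcp_pos: [0.5133, 0.3645, 0.0206]
tool_rot: [-0.001, 0.761, 0.649, -0.003]
ft_force: [-1.3, 1.2, -1.1]
grip_width: 0.075
```

jog_arm([
  [0.85,0,0,0.4,0],
  [0.85,0,0,0.4,0],
  [0.85,0,0,0,0],
])

```text
clock: 4.67
tcp_pos: [0.5157, 0.3657, 0.0158]
tool_rot: [0.0, 0.761, 0.649, 0.0]
ft_force: [-0.6, -0.2, -0.1]
grip_width: 0.0747
```

```bash
python3 go.py .5152 .3652 .013; python3 - <<'E'
from h import *
im,D=snap("scene","s5",(120,80,320,230),4)
ys,xs=np.nonzero(D>0);P=px2w("scene",np.c_[xs,ys],depth=D[ys,xs])
for x in(.47,.555):
  k=(abs(P[:,0]-x)<.012)&(abs(P[:,1]-.36)<.025)&(P[:,2]>.01)&(P[:,2]<.2); print(x,np.round(np.percentile(P[k,2],[0,2,5,10,50]),3))
E
```

```text
pocket [ 0.58  -0.008  0.012]
tcp [0.5157 0.3657 0.0158] yaw -9.05 need cm [-0.05 -0.04  0.28] turn rad 0.001 tilt [0.0002 0.0001] F [-0.6 -0.2 -0.1] w 0.0747 t 4.67
0.47 [0.043 0.051 0.057 0.067 0.151]
0.555 [0.045 0.047 0.052 0.058 0.108]
```

View pics/s5.png

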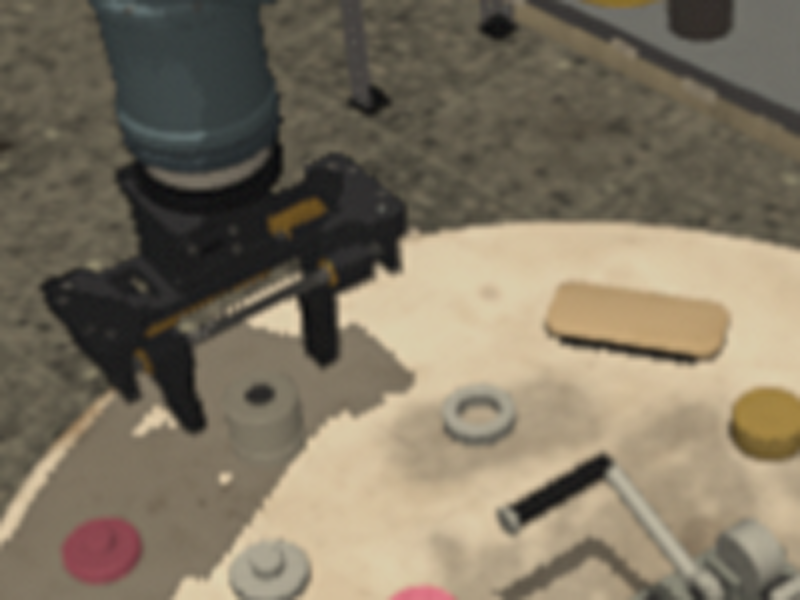

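jog_arm([
  [0.4,0,0,0,0],
  [0.4,0,0,0,0],
  [0.4,0,0,0,0],
  [0.4,0,0,0,0],
  [0.4,0,0,0,0],
  [0.4,0,0,0,0],
], newtons=10)

```text
clock: 5.22
tcp_pos: [0.5156, 0.3656, 0.0159]
tool_rot: [0.0, 0.761, 0.649, 0.0]
ft_force: [0.9, -1.0, -0.3]
grip_width: 0.0374
```

jog_arm([
  [0.85,0,0,0,0],
  [0.85,0,0,0,0],
  [0.85,0,0,0,0],
  [0.85,0,0,0,0],
  [0.85,0,0,0,0],
  [0.85,0,0,0.6,0],
  [0.85,0,0,0.6,0],
  [0.85,0,0,0,0],
])

```text
clock: 5.88
tcp_pos: [0.5145, 0.365, 0.002]
tool_rot: [-0.0, 0.761, 0.649, -0.001]
ft_force: [-0.8, -0.3, 0.3]
grip_width: 0.0747
```

```bash
python3 go.py .5152 .3652 .013; python3 - <<'E'
from h import *
im,D=snap("scene","s6",(120,80,320,230),4)
E
```

```text
pocket [ 0.58  -0.008  0.012]
tcp [0.5145 0.365  0.002 ] yaw -9.06 need cm [ 0.03  0.07 -1.1 ] turn rad 0.001 tilt [-0.0023 -0.0011] F [-0.8 -0.3  0.3] w 0.0747 t 5.88
```

View pics/s6.png

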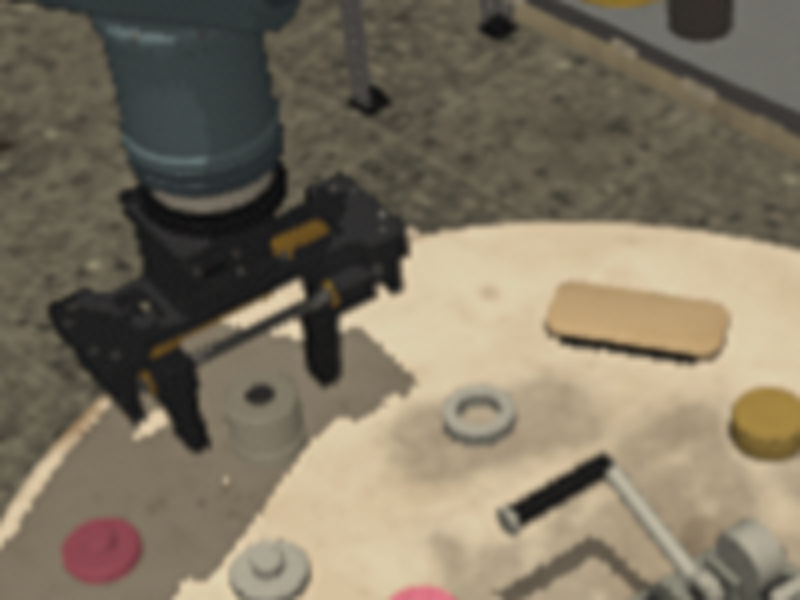

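jog_arm([
  [0.85,0,0,0.4,0],
  [0.85,0,0,0.4,0],
  [0.85,0,0,0.4,0],
  [0.85,0,0,0.2,0],
  [0.85,0,0,0,0],
])

```text
clock: 6.35
tcp_pos: [0.5151, 0.3653, -0.011]
tool_rot: [-0.0, 0.761, 0.649, -0.001]
ft_force: [0.3, -0.2, 0.5]
grip_width: 0.075
```

```bash
python3 go.py .5152 .3652 .013; python3 - <<'E'
from h import *
im,D=snap("scene","s7",(140,110,260,200),6)
ys,xs=np.nonzero(D>0);P=px2w("scene",np.c_[xs,ys],depth=D[ys,xs])
for x in(.47,.555):
  k=(abs(P[:,0]-x)<.012)&(abs(P[:,1]-.36)<.025)&(P[:,2]>.006)&(P[:,2]<.2); print(x,np.round(np.percentile(P[k,2],[0,2,5,10,50]),3))
for z in(.03,.04,.05,.06):
  for m in((P[:,0]>.45)&(P[:,0]<.488),(P[:,0]>.54)&(P[:,0]<.57)):
    k=m&(abs(P[:,1]-.36)<.03)&(abs(P[:,2]-z)<.005); print(z,np.round([P[k].min(0),P[k].max(0)],3).tolist() if k.any() else 0)
E
```

```text
pocket [ 0.58  -0.008  0.012]
tcp [ 0.5151  0.3653 -0.011 ] yaw -9.06 need cm [-0.01  0.01 -2.4 ] turn rad 0.001 tilt [-0.0012 -0.0005] F [ 0.3 -0.2  0.5] w 0.075 t 6.35
0.47 [0.017 0.024 0.032 0.042 0.126]
0.555 [0.018 0.021 0.024 0.031 0.088]
0.03 [[0.461, 0.361, 0.026], [0.476, 0.379, 0.035]]
0.03 [[0.55, 0.347, 0.025], [0.564, 0.369, 0.035]]
0.04 [[0.461, 0.362, 0.035], [0.475, 0.384, 0.045]]
0.04 [[0.551, 0.346, 0.035], [0.564, 0.367, 0.045]]
0.05 [[0.46, 0.361, 0.045], [0.474, 0.378, 0.055]]
0.05 [[0.551, 0.346, 0.045], [0.565, 0.369, 0.054]]
0.06 [[0.46, 0.362, 0.055], [0.475, 0.37, 0.064]]
0.06 [[0.55, 0.345, 0.055], [0.567, 0.368, 0.065]]
```

View pics/s7.png

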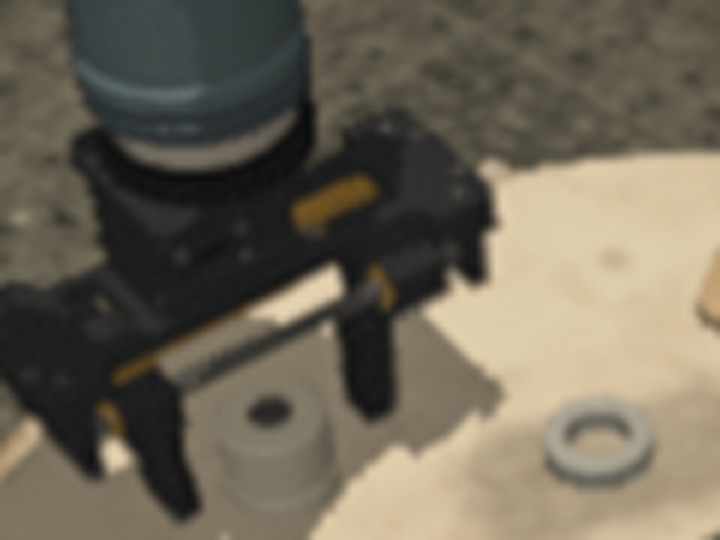

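jog_arm([
  [0.3,0,0,0.3,0],
  [0.3,0,0,0,0],
  [0.3,0,0,0,0],
  [0.3,0,0,0,0],
  [0.3,0,0,0,0],
  [0.3,0,0,0,0],
], newtons=25)

```text
clock: 6.9
tcp_pos: [0.5157, 0.3657, -0.013]
tool_rot: [0.0, 0.761, 0.649, 0.0]
ft_force: [-0.5, 0.3, -0.5]
grip_width: 0.0432
```

jog_arm([
  [0.3,0,0,0,0],
  [0.3,0,0,0,0],
  [0.3,0,0,-1,0],
  [0.3,0,0,-3,0],
  [0.3,0,0,-3,0],
  [0.3,0,0,-3,0],
  [0.3,0,0,0,0],
  [0.3,0,0,0,0],
])

```text
clock: 7.57
tcp_pos: [0.517, 0.3664, 0.0896]
tool_rot: [0.001, 0.761, 0.649, 0.002]
ft_force: [-0.3, -0.1, -1.9]
grip_width: 0.0428
```

```bash
python3 go.py .58 -.008 .1; python3 - <<'E'
from h import *
im,D=snap("scene","s8",(100,60,260,180),5)
E
```

```text
pocket [ 0.58  -0.008  0.012]
tcp [0.517  0.3664 0.0896] yaw -9.05 need cm [-35.98  12.11  -1.09] turn rad 0.001 tilt [0.0043 0.002 ] F [-0.3 -0.1 -1.9] w 0.0428 t 7.57
```

View pics/s8.png

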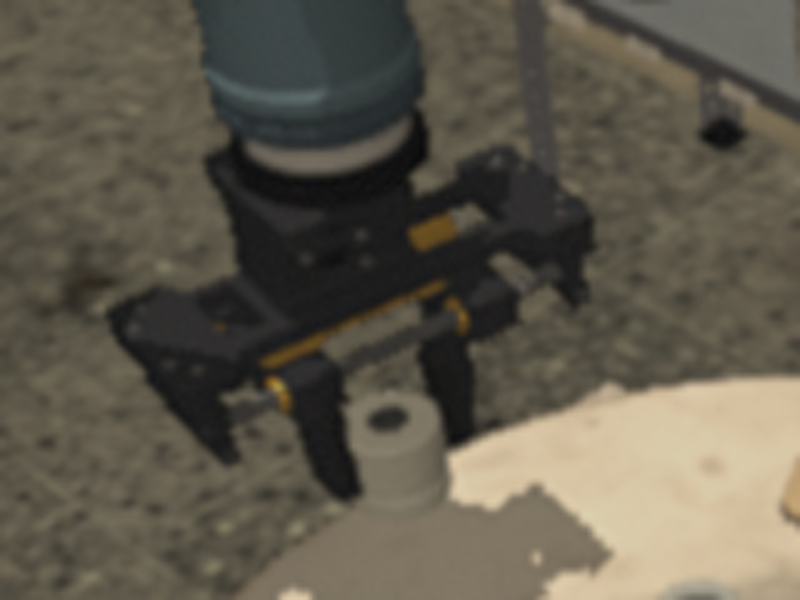

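```bash
cat > t3.py <<'E'
from t2 import *
from fit import fitc
import sys
def where(z_top,h,cams=("top","scene")):
    p=env.get_state()["tcp_pos"]; print("tcp",np.round(p*1000,1))
    for cam in cams:
        env_im=snap(cam,"tmp")
        print(cam,dfit(cam,p[0],p[1],z_top-.006,z_top+.007,.026),"topc",fitc(cam,p[0],p[1],z_top,.022),"sil",fitc(cam,p[0],p[1],z_top-h,.022,z_top))
if __name__=="__main__":
    where(.0896+.013+.04,.04,("scene",)); 
E
python3 t3.py
```

```text
tcp [515.5 365.6  87.3]
scene (array([515.4, 364.7]), 25.1, array([516. , 363. , 140.5]), np.int64(239)) topc (array([0.5135, 0.3615]), np.float64(28.6), array([0.5135, 0.3616])) sil (array([0.5159, 0.3636]), np.float64(25.2), array([0.5155, 0.3636]))
```

```bash
python3 - <<'E'
from go import *
snap("top","tmp");snap("scene","tmp2")
for cam in("top","scene"):
  D=np.load(f"last_{cam}.npz")["dp"];ys,xs=np.nonzero(D>0);P=px2w(cam,np.c_[xs,ys],depth=D[ys,xs])
  u=(P-POCKET)@fx*1000;v=(P-POCKET)@fy*1000;z=P[:,2]*1000
  k=(abs(v)<14)&(abs(z-71)<6)&(u>10)&(u<60);print(cam,"stop",np.round(np.percentile(u[k],[0,5,50,95,100]),1),np.round(np.percentile(v[(abs(z-72)<6)&(u>10)&(u<60)],[0,5,50,95,100]),1),k.sum())
  k=(abs(v)<14)&(abs(z-70)<6)&(u<-10)&(u>-50);print(cam,"jaw",np.round(np.percentile(u[k],[0,5,50,95,100]),1),np.round(np.percentile(v[(abs(z-72)<6)&(u<-10)&(u>-40)&(abs(v)<25)],[0,5,50,95,100]),1))
  k=(abs(z-12)<4)&(abs(u)<150)&(abs(v)<70);print("plate",np.round(np.percentile(u[k],[0,.5,99.5,100]),1),np.round(np.percentile(v[k],[0,.5,99.5,100]),1))
E
```

```text
top stop [24.3 25.1 32.8 40.5 41.2] [-505.1 -497.2   -0.6  186.2  225.7] 73
top jaw [-48.  -44.7 -34.3 -26.4 -25.2] [-15.7 -14.8  -0.9  14.2  14.8]
plate [-143.4 -124.3   43.4   44.5] [-58.5 -45.3  44.1  44.7]
scene stop [25.5 26.9 35.1 40.8 41.7] [-16.8 -15.6   0.9 171.3 226.9] 111
scene jaw [-44.2 -42.6 -32.1 -24.2 -23.5] [-16.3 -14.8  -0.5  15.3  18. ]
plate [-125.5 -122.8   44.7   45.2] [-44.6 -44.   45.2  46.9]
```

jog_arm([
  [0.3,0,0,-2,0],
  [0.3,-3,1,-0.5,0],
  [0.3,-3.5,1.2,0,0],
  [0.3,-3.5,1.2,0,0],
  [0.3,-3.5,1.2,0,0],
  [0.3,-3.5,1.2,0,0],
  [0.3,-3.5,1.2,0,0],
  [0.3,-3.5,1.2,0,0],
])

```text
clock: 8.43
tcp_pos: [0.5576, 0.114, 0.1102]
tool_rot: [-0.001, 0.761, 0.649, -0.001]
ft_force: [1.2, -0.4, -1.9]
grip_width: 0.0434
```

jog_arm([
  [0.3,-3.5,1.2,0,0],
  [0.3,-3.5,1.2,0,0],
  [0.3,-3.5,1.2,0,0],
  [0.3,-1.3,0.5,0,0],
  [0.3,0,0,0,0],
  [0.3,0,0,0,0],
])

```text
clock: 8.93
tcp_pos: [0.5799, -0.0074, 0.1105]
tool_rot: [-0.001, 0.761, 0.648, -0.001]
ft_force: [0.9, 0.4, -1.4]
grip_width: 0.0432
```

```bash
python3 go.py .58 -.0075 -.001
```

```text
pocket [ 0.58  -0.008  0.012]
tcp [ 0.5799 -0.0074  0.1105] yaw -9.17 need cm [-1.000e-02  4.000e-02  1.115e+01] turn rad -0.001 tilt [-0.0025  0.0011] F [ 0.9  0.4 -1.4] w 0.0432 t 8.93
```

Measure the held body's position here against the fixture before lowering.

```bash
python3 - <<'E'
from t3 import *
where(.1105+.053,.04,("scene",)); where(.1105+.053,.04,("top",))
E
python3 go.py .58 -.0075 -.001
```

```text
tcp [579.9  -7.4 110.5]
scene (array([579.3, -11.7]), 24.4, array([580.7, -19.6, 162.7]), np.int64(160)) topc (array([ 0.5915, -0.0104]), np.float64(24.3), array([ 0.5919, -0.0104])) sil (array([ 0.582 , -0.0051]), np.float64(20.0), array([ 0.5819, -0.0054]))
tcp [579.8  -6.4 110.7]
top (array([0., 0.]), 0.0, array([nan, nan, nan]), np.int64(0)) topc (array([ 0.5677, -0.0019]), np.float64(10.1), array([ 0.5678, -0.0024])) sil (array([ 0.5705, -0.0048]), np.float64(9.6), array([ 0.5708, -0.0044]))
pocket [ 0.58  -0.008  0.012]
tcp [ 0.5799 -0.0058  0.1109] yaw -9.01 need cm [-0.17  0.06 11.19] turn rad 0.002 tilt [-0.0019  0.001 ] F [ 0.8 -0.4 -1.4] w 0.0436 t 9.03t2.py:7: RuntimeWarning: Mean of empty slice.
  return np.round(c,1),round(rr,1),np.round(Q.mean(0)*1000,1),k.sum()
  ret = um.true_divide(
```

```bash
python3 - <<'E'
from h import *
snap("scene","s9",(220,90,400,290),3); 
E
```

```text
(no output)
```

View pics/s9.png

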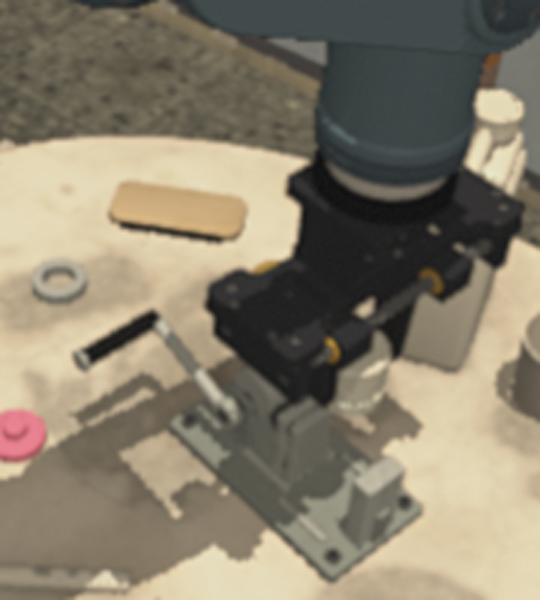

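jog_arm([
  [0.3,-0.1,0,1.5,0],
  [0.3,0,0,1.5,0],
  [0.3,0,0,1.4,0],
  [0.3,0,0,0,0],
  [0.3,0,0,0,0],
])

```text
clock: 9.5
tcp_pos: [0.5796, -0.0067, 0.0671]
tool_rot: [-0.001, 0.76, 0.65, -0.001]
ft_force: [0.2, -0.7, -1.7]
grip_width: 0.0438
```

```bash
python3 go.py .58 -.0075 -.001; python3 - <<'E'
from t3 import *
snap("scene","s10",(220,90,400,290),3); 
p=env.get_state()["tcp_pos"]
print(fitc("scene",p[0],p[1],p[2]+.013,.022,p[2]+.053,rng=.006))
E
```

```text
pocket [ 0.58  -0.008  0.012]
tcp [ 0.5796 -0.0067  0.0671] yaw -8.95 need cm [-0.07  0.06  6.81] turn rad 0.003 tilt [-0.0022  0.0006] F [ 0.2 -0.7 -1.7] w 0.0438 t 9.5
(array([ 0.5798, -0.0045]), np.float64(21.1), array([ 0.5795, -0.0052]))
```

View pics/s10.png

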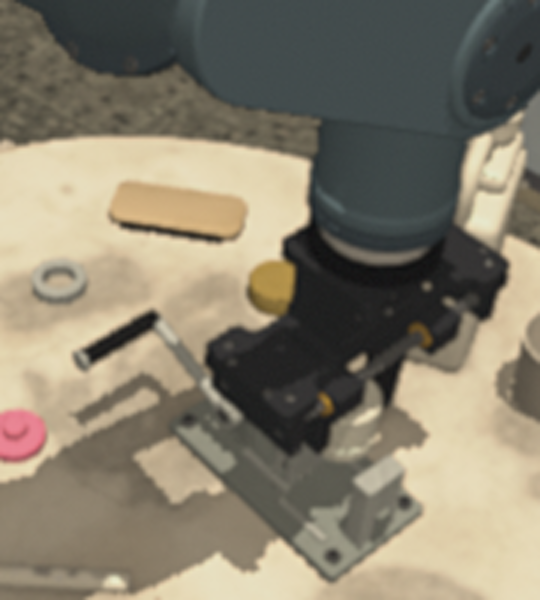

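jog_arm([
  [0.3,-0.1,0.05,1,0],
  [0.3,0,0,1,0],
  [0.3,0,0,1,0],
  [0.3,0,0,1,0],
  [0.3,0,0,0.5,0],
  [0.3,0,0,0.5,0],
  [0.3,0,0,0,0],
])

```text
clock: 10.13
tcp_pos: [0.58, -0.0093, 0.0163]
tool_rot: [-0.001, 0.761, 0.649, -0.001]
ft_force: [0.3, -0.2, -1.6]
grip_width: 0.0436
```

```bash
python3 go.py .58 -.0075 -.001; python3 - <<'E'
from t3 import *
snap("scene","s11",(240,150,380,290),4); 
E
```

```text
pocket [ 0.58  -0.008  0.012]
tcp [ 0.58   -0.0093  0.0163] yaw -9.07 need cm [ 0.17 -0.02  1.73] turn rad 0.001 tilt [-0.0022  0.0005] F [ 0.3 -0.2 -1.6] w 0.0436 t 10.13
```

View pics/s11.png

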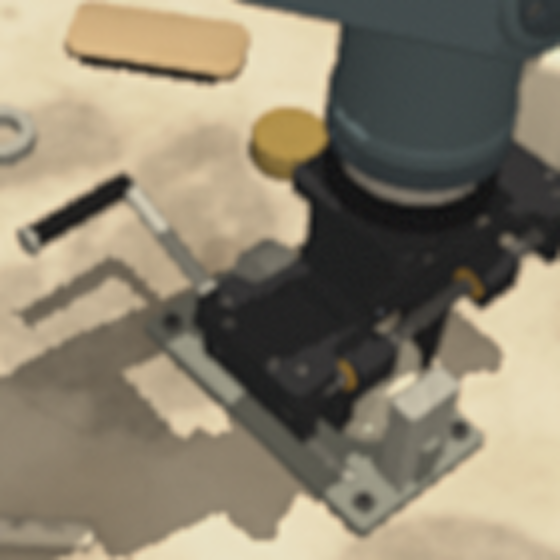

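jog_arm([
  [0.3,0.12,0,0.5,0],
  [0.3,0,0,0.5,0],
  [0.3,0,0,0.3,0],
  [0.3,0,0,0.2,0],
  [0.3,0,0,0,0],
])

```text
clock: 10.6
tcp_pos: [0.5806, -0.0081, 0.0022]
tool_rot: [-0.0, 0.761, 0.649, -0.0]
ft_force: [-0.6, 0.5, -1.6]
grip_width: 0.0429
```

```bash
python3 go.py .58 -.0075 -.001
```

```text
pocket [ 0.58  -0.008  0.012]
tcp [ 0.5806 -0.0081  0.0022] yaw -9.05 need cm [ 0.05 -0.07  0.32] turn rad 0.001 tilt [-0.001   0.0002] F [-0.6  0.5 -1.6] w 0.0429 t 10.6
```

jog_arm([
  [0.3,0,0,0.2,0],
  [0.3,0,0,0,0],
  [0.3,0,0,0,0],
])

```text
clock: 10.85
tcp_pos: [0.5811, -0.0082, 0.0009]
tool_rot: [0.0, 0.761, 0.649, 0.0]
ft_force: [0.8, 0.5, -1.4]
grip_width: 0.0436
```

jog_arm([
  [0.3,0,0,0.1,0],
  [0.3,0,0,0,0],
  [0.3,0,0,0,0],
])

```text
clock: 11.1
tcp_pos: [0.5811, -0.0082, -0.0001]
tool_rot: [0.0, 0.761, 0.649, 0.0]
ft_force: [-0.2, 0.5, -1.7]
grip_width: 0.0437
```

jog_arm([
  [0.3,0,0,0.1,0],
  [0.3,0,0,0,0],
  [0.3,0,0,0,0],
])

```text
clock: 11.35
tcp_pos: [0.5813, -0.0082, -0.001]
tool_rot: [0.0, 0.761, 0.649, 0.0]
ft_force: [0.4, -0.4, 0.5]
grip_width: 0.0433
```

jog_arm([
  [0.3,0,0,0.1,0],
  [0.3,0,0,0,0],
  [0.3,0,0,0,0],
])

```text
clock: 11.6
tcp_pos: [0.5813, -0.0082, -0.0011]
tool_rot: [0.0, 0.761, 0.649, 0.0]
ft_force: [-3.5, 0.7, 8.0]
grip_width: 0.0439
```

jog_arm([
  [0.75,0,0,-0.05,0],
  [0.75,0,0,0,0],
  [0.75,0,0,0,0],
  [0.75,0,0,0,0],
  [0.75,0,0,-0.5,0],
  [0.75,0,0,-2,0],
  [0.75,0,0,-3,0],
  [0.75,0,0,-3,0],
])

```text
clock: 12.27
tcp_pos: [0.58, -0.008, 0.0835]
tool_rot: [-0.001, 0.761, 0.649, -0.001]
ft_force: [0.1, 0.4, 0.7]
grip_width: 0.066
```

jog_arm([
  [0.75,3.5,0,-1,0],
  [0.75,3.8,0,0,0],
  [0.75,3.8,0,0,0],
  [0.75,3.8,0,0,0],
  [0.75,3.8,0,0,0],
  [0.75,3.8,0,0,0],
  [0.75,2.8,0,0,0],
  [0.75,2,0,0,0],
])

```text
clock: 12.93
tcp_pos: [0.6239, 0.2646, 0.0936]
tool_rot: [-0.0, 0.76, 0.65, 0.0]
ft_force: [-0.2, -0.2, 0.3]
grip_width: 0.0657
```

```bash
python3 go.py .611 .2855 .05; python3 - <<'E'
from h import *
from t2 import dfit
snap("scene","s12",(240,150,380,290),4);snap("top","t12",(270,170,380,250),7)
for cam in("scene","top"): print(cam,dfit(cam,.581,-.008,.045,.058,.026))
E
```

```text
pocket [ 0.58  -0.008  0.012]
tcp [0.6239 0.2646 0.0936] yaw -8.93 need cm [ 1.86 -1.59  4.36] turn rad 0.003 tilt [0.0003 0.0006] F [-0.2 -0.2  0.3] w 0.0657 t 12.93
scene (array([579.3,  -5.5]), 24.1, array([579. ,  -6.5,  51.3]), np.int64(321))
top (array([578.9, -10.1]), 24.0, array([579.2,  -7.2,  50.9]), np.int64(231))
```

View pics/s12.png

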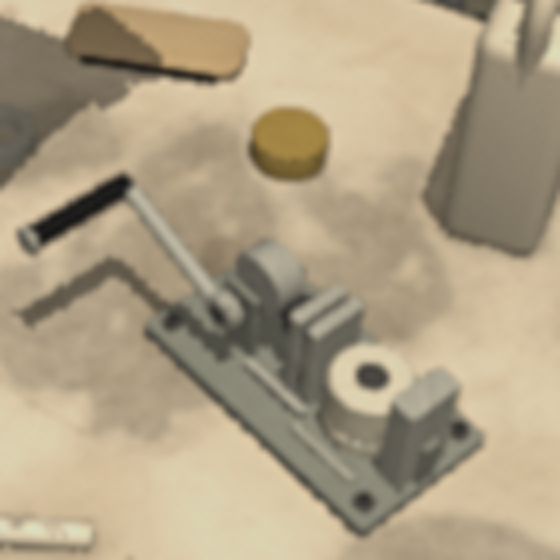

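View pics/t12.png

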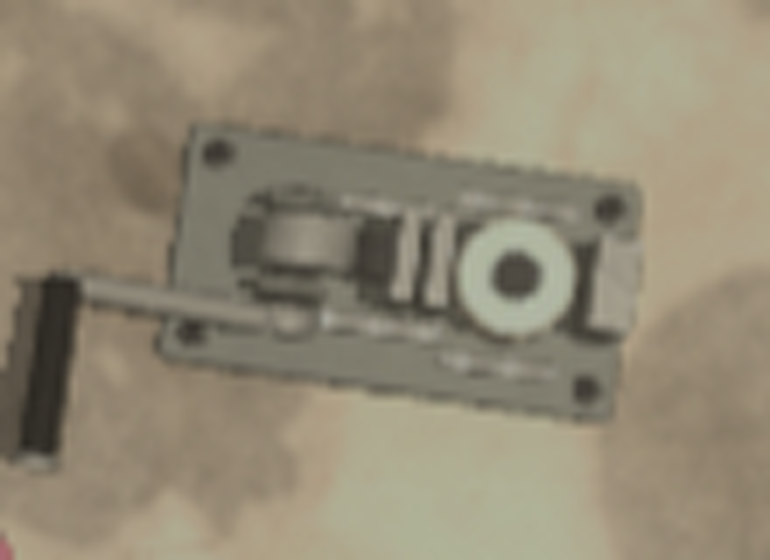

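jog_arm([
  [0.75,1.9,-1.6,0,0],
  [0.75,0,0,2,0],
  [0.75,0,0,2,0],
  [0.75,0,0,2,0],
  [0.75,0,0,2,0],
  [0.75,0,0,1,0],
  [0.75,0,0,0,0],
  [0.75,0,0,0,0],
])

```text
clock: 13.7
tcp_pos: [0.6111, 0.282, 0.0032]
tool_rot: [-0.0, 0.761, 0.649, -0.0]
ft_force: [-0.7, -0.6, 0.9]
grip_width: 0.0663
```

```bash
python3 go.py .611 .2862 -.0245;  python3 - <<'E'
from h import *
snap("scene","s13",(180,110,300,210),6)
E
```

```text
pocket [ 0.58  -0.008  0.012]
tcp [0.6111 0.282  0.0032] yaw -9.09 need cm [ 0.42 -0.08  2.77] turn rad 0.0 tilt [-0.0009 -0.0004] F [-0.7 -0.6  0.9] w 0.0663 t 13.7
```

View pics/s13.png

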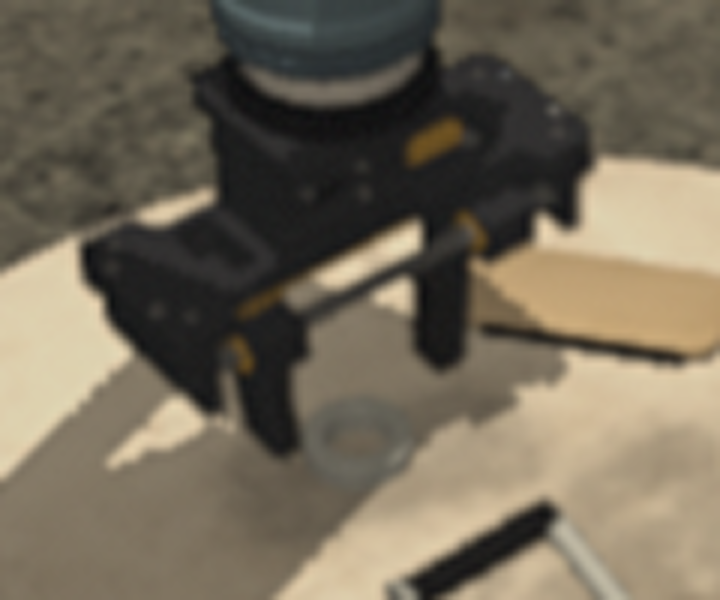

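jog_arm([
  [0.75,0.4,-0.08,0.5,0],
  [0.75,0,0,0.6,0],
  [0.75,0,0,0.6,0],
  [0.75,0,0,0.5,0],
  [0.75,0,0,0.3,0],
  [0.75,0,0,0,0],
  [0.75,0,0,0,0],
])

```text
clock: 14.33
tcp_pos: [0.6108, 0.2867, -0.0221]
tool_rot: [-0.0, 0.761, 0.649, -0.0]
ft_force: [0.0, -0.7, 0.5]
grip_width: 0.0661
```

```bash
python3 go.py .611 .2862 -.0245;  python3 - <<'E'
from h import *
snap("scene","s14",(180,110,300,210),6)
E
```

```text
pocket [ 0.58  -0.008  0.012]
tcp [ 0.6108  0.2867 -0.0221] yaw -9.05 need cm [-0.05  0.03  0.24] turn rad 0.001 tilt [-0.0006 -0.0002] F [ 0.  -0.7  0.5] w 0.0661 t 14.33
```

View pics/s14.png

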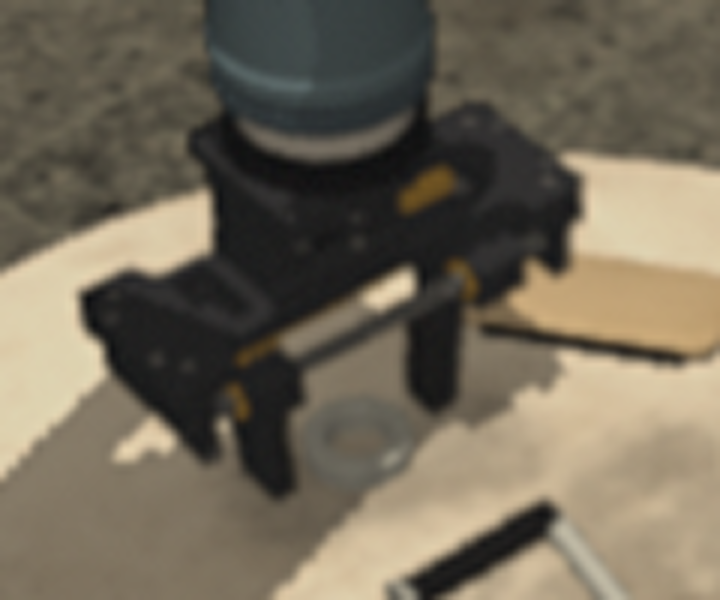

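jog_arm([
  [0.75,0,0,0.3,0],
  [0.75,0,0,0,0],
  [0.3,0,0,0,0],
  [0.3,0,0,0,0],
  [0.3,0,0,0,0],
  [0.3,0,0,0,0],
  [0.3,0,0,0,0],
], newtons=25)

```text
clock: 14.97
tcp_pos: [0.6112, 0.2868, -0.0245]
tool_rot: [0.0, 0.761, 0.649, 0.0]
ft_force: [0.4, 0.2, 0.5]
grip_width: 0.0431
```

jog_arm([
  [0.3,0,0,0,0],
  [0.3,0,0,-1,0],
  [0.3,0,0,-3,0],
  [0.3,0,0,-3,0],
  [0.3,0,0,-3,0],
  [0.3,0,0,-2,0],
  [0.3,0,0,0,0],
  [0.3,0,0,0,0],
])

```text
clock: 15.63
tcp_pos: [0.6122, 0.2871, 0.0974]
tool_rot: [0.001, 0.761, 0.649, 0.002]
ft_force: [-1.0, -0.1, -1.3]
grip_width: 0.0429
```

```bash
python3 go.py .5811 -.0082 .115;  python3 - <<'E'
from h import *
snap("scene","s15",(180,60,300,160),6)
E
```

```text
pocket [ 0.58  -0.008  0.012]
tcp [0.6122 0.2871 0.0974] yaw -9.05 need cm [-29.65   1.58  -1.8 ] turn rad 0.001 tilt [0.0035 0.0009] F [-1.  -0.1 -1.3] w 0.0429 t 15.63
```

View pics/s15.png

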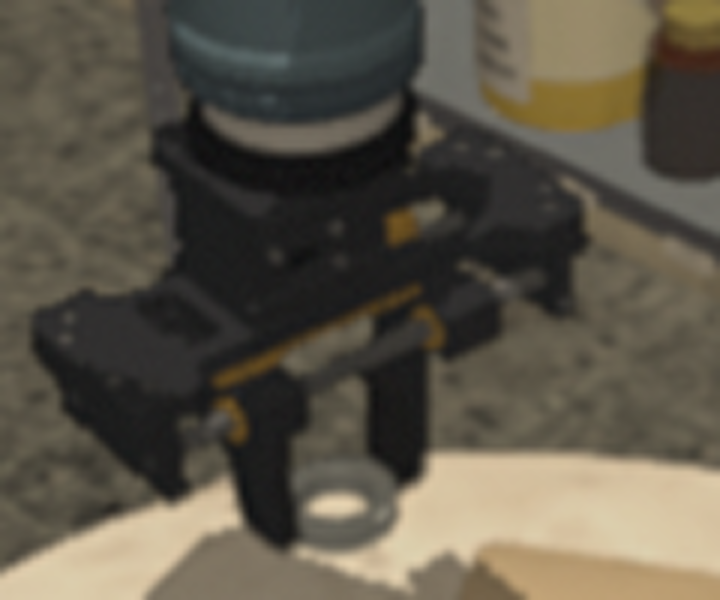

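```bash
python3 - <<'E'
from t3 import *
p=env.get_state()["tcp_pos"]
where(p[2]+.0245+.012,.012,("scene",))
E
python3 go.py .5811 -.0082 .115
```

```text
tcp [610.8 286.7  95.2]
scene (array([610.5, 285. ]), 24.9, array([611.8, 281.3, 130.9]), np.int64(183)) topc (array([0.6163, 0.2871]), np.float64(28.3), array([0.6158, 0.2867])) sil (array([0.6145, 0.2856]), np.float64(28.4), array([0.6148, 0.2857]))
pocket [ 0.58  -0.008  0.012]
tcp [0.61   0.2865 0.0939] yaw -9.05 need cm [-29.56   1.78  -2.08] turn rad 0.001 tilt [-0.0022 -0.0006] F [-0.5 -1.1 -1.7] w 0.0429 t 15.73
```

jog_arm([
  [0.3,-2,0.1,-0.5,0],
  [0.3,-3.5,0.2,0,0],
  [0.3,-3.8,0.2,0,0],
  [0.3,-3.8,0.2,0,0],
  [0.3,-3.8,0.2,0,0],
  [0.3,-3.8,0.2,0,0],
  [0.3,-3.8,0.2,0,0],
  [0.3,-3,0.2,0,0],
])

```text
clock: 16.4
tcp_pos: [0.5804, 0.0106, 0.0981]
tool_rot: [-0.001, 0.761, 0.649, -0.001]
ft_force: [-0.1, -0.7, 0.1]
grip_width: 0.0434
```

jog_arm([
  [0.3,-2,0.2,0,0],
  [0.3,0,0,0,0],
  [0.3,0,0,0,0],
  [0.3,0,0,0,0],
])

```text
clock: 16.73
tcp_pos: [0.5805, -0.0064, 0.0989]
tool_rot: [-0.001, 0.761, 0.649, -0.001]
ft_force: [0.5, 0.2, -0.7]
grip_width: 0.0431
```

```bash
python3 go.py .5811 -.0076 .0275
```

```text
pocket [ 0.58  -0.008  0.012]
tcp [ 0.5805 -0.0064  0.0989] yaw -9.06 need cm [-0.12  0.1   7.14] turn rad 0.001 tilt [-0.0025  0.001 ] F [ 0.5  0.2 -0.7] w 0.0431 t 16.73
```

jog_arm([
  [0.3,-0.1,0.06,1.5,0],
  [0.3,0,0,1.5,0],
  [0.3,0,0,1.5,0],
  [0.3,0,0,1.2,0],
  [0.3,0,0,0.7,0],
  [0.3,0,0,0,0],
  [0.3,0,0,0,0],
])

```text
clock: 17.32
tcp_pos: [0.5817, -0.0076, 0.036]
tool_rot: [-0.0, 0.76, 0.649, -0.0]
ft_force: [-0.7, -0.2, -0.2]
grip_width: 0.0431
```

```bash
python3 go.py .5811 -.0076 .0275;  python3 - <<'E'
from h import *
snap("scene","s16",(260,170,380,270),6)
E
```

```text
pocket [ 0.58  -0.008  0.012]
tcp [ 0.5817 -0.0076  0.036 ] yaw -9.0 need cm [-0.01 -0.06  0.85] turn rad 0.002 tilt [-0.0008  0.0002] F [-0.7 -0.2 -0.2] w 0.0431 t 17.32
```

View pics/s16.png

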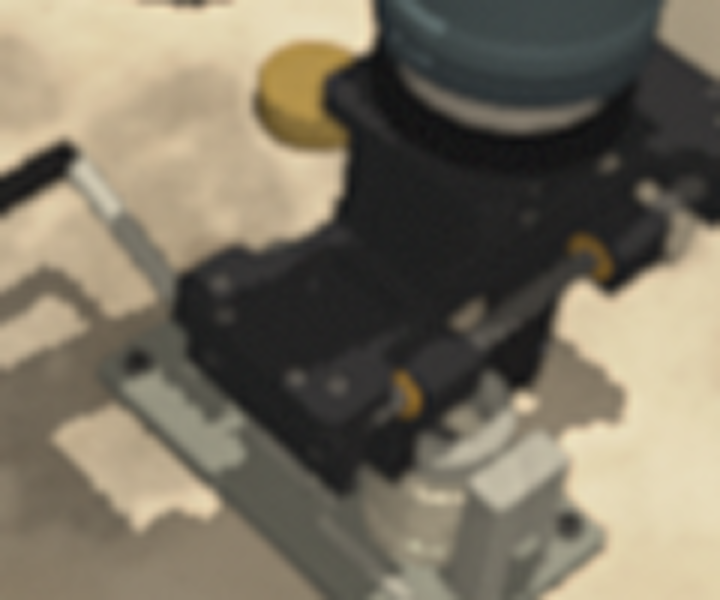

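jog_arm([
  [0.3,0,-0.03,0.3,0],
  [0.3,0,0,0.3,0],
  [0.3,0,0,0,0],
  [0.3,0,0,0,0],
])

```text
clock: 17.7
tcp_pos: [0.5816, -0.0083, 0.0304]
tool_rot: [0.0, 0.761, 0.649, 0.0]
ft_force: [0.2, -0.7, -0.2]
grip_width: 0.043
```

jog_arm([
  [0.3,0,0,0.1,0],
  [0.3,0,0,0,0],
  [0.3,0,0,0,0],
])

```text
clock: 17.95
tcp_pos: [0.5816, -0.0083, 0.0294]
tool_rot: [0.0, 0.761, 0.649, 0.0]
ft_force: [-0.2, 0.3, 0.3]
grip_width: 0.0428
```

jog_arm([
  [0.3,0,0,0.1,0],
  [0.3,0,0,0,0],
  [0.3,0,0,0,0],
])

```text
clock: 18.2
tcp_pos: [0.5815, -0.0083, 0.0282]
tool_rot: [-0.0, 0.761, 0.649, -0.0]
ft_force: [0.7, 0.0, -0.8]
grip_width: 0.0425
```

jog_arm([
  [0.3,0.06,0,0.05,0],
  [0.3,0,0,0,0],
  [0.3,0,0,0,0],
])

```text
clock: 18.45
tcp_pos: [0.5817, -0.0076, 0.0278]
tool_rot: [-0.0, 0.761, 0.649, 0.0]
ft_force: [-0.4, -0.2, -0.3]
grip_width: 0.0431
```

jog_arm([
  [0.3,0,0,0.1,0],
  [0.3,0,0,0,0],
  [0.3,0,0,0,0],
])

```text
clock: 18.7
tcp_pos: [0.5819, -0.0076, 0.0274]
tool_rot: [0.0, 0.761, 0.649, 0.0]
ft_force: [-2.4, 0.7, 5.6]
grip_width: 0.0431
```

jog_arm([
  [0.7,0,0,-0.03,0],
  [0.7,0,0,0,0],
  [0.7,0,0,0,0],
  [0.7,0,0,0,0],
  [0.7,0,0,-0.5,0],
  [0.7,0,0,-2,0],
  [0.7,0,0,-3,0],
  [0.7,0,0,-1,0],
])

```text
clock: 19.37
tcp_pos: [0.5838, -0.008, 0.0959]
tool_rot: [0.002, 0.761, 0.649, 0.001]
ft_force: [1.2, -1.4, 0.2]
grip_width: 0.0615
```

jog_arm([
  [0.7,2,-1.35,0,0],
  [0.7,2.9,-1.95,0,0],
  [0.7,2.9,-1.95,0,0],
  [0.7,2.9,-1.95,0,0],
  [0.7,2.9,-1.95,0,0],
  [0.7,2.9,-1.95,0,0],
  [0.7,2.9,-1.95,0,0],
  [0.7,2.9,-1.95,0,0],
])

```text
clock: 20.03
tcp_pos: [0.4678, 0.2376, 0.0922]
tool_rot: [0.0, 0.761, 0.649, 0.0]
ft_force: [0.9, 0.4, -0.4]
grip_width: 0.0616
```

jog_arm([
  [0.7,2.9,-1.95,0,0],
  [0.7,1.5,-1,0,0],
  [0.7,0,0,0,0],
  [0.7,0,0,0,0],
])

```text
clock: 20.37
tcp_pos: [0.446, 0.2849, 0.0921]
tool_rot: [0.0, 0.76, 0.65, 0.0]
ft_force: [-0.3, -0.3, -0.1]
grip_width: 0.0615
```

```bash
python3 go.py .4465 .2844 -.0245;  python3 - <<'E'
from h import *
from t2 import dfit
snap("scene","s17",(270,190,370,290),6);snap("top","t17",(270,170,380,250),7)
for cam in("scene","top"): print(cam,dfit(cam,.581,-.008,.057,.0685,.024))
E
```

```text
pocket [ 0.58  -0.008  0.012]
tcp [0.446  0.2849 0.0921] yaw -8.91 need cm [-0.04  0.05 11.66] turn rad 0.003 tilt [ 0.0003 -0.0002] F [-0.3 -0.3 -0.1] w 0.0615 t 20.37
scene (array([581.,  -8.]), 23.3, array([579.7,  -9.2,  62.6]), np.int64(257))
top (array([579.9,  -8.5]), 22.1, array([579.3,  -8.5,  62.8]), np.int64(164))
```

View pics/s17.png

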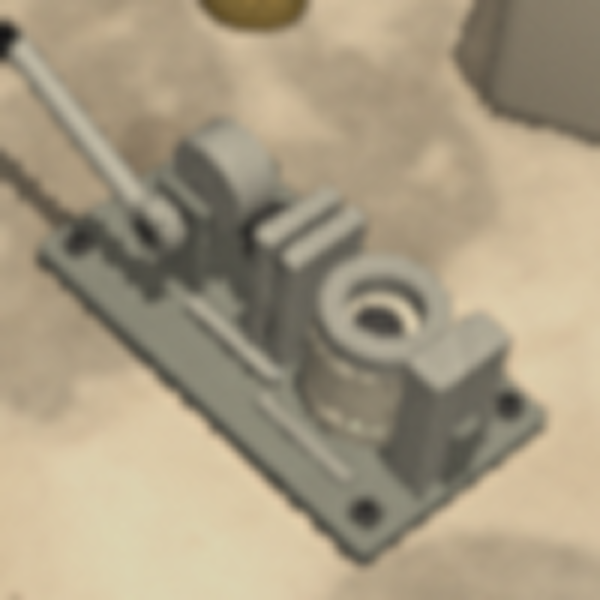

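View pics/t17.png

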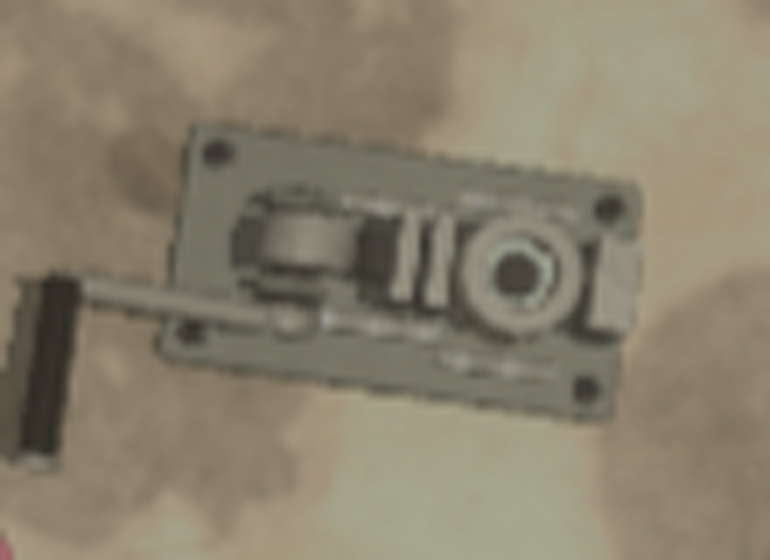

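jog_arm([
  [0.7,-0.04,0.05,2,0],
  [0.7,0,0,2,0],
  [0.7,0,0,2,0],
  [0.7,0,0,2,0],
  [0.7,0,0,1.2,0],
  [0.7,0,0,0,0],
  [0.7,0,0,0,0],
])

```text
clock: 21.05
tcp_pos: [0.447, 0.2829, -0.0002]
tool_rot: [-0.0, 0.761, 0.649, -0.001]
ft_force: [2.1, 0.5, 0.1]
grip_width: 0.0616
```

```bash
python3 go.py .4465 .2844 -.0245;  python3 - <<'E'
from h import *
snap("scene","s18",(130,150,250,250),6)
E
```

```text
pocket [ 0.58  -0.008  0.012]
tcp [ 4.470e-01  2.829e-01 -2.000e-04] yaw -9.13 need cm [ 0.14 -0.07  2.43] turn rad -0.0 tilt [-0.0012 -0.0005] F [2.1 0.5 0.1] w 0.0616 t 21.05
```

View pics/s18.png

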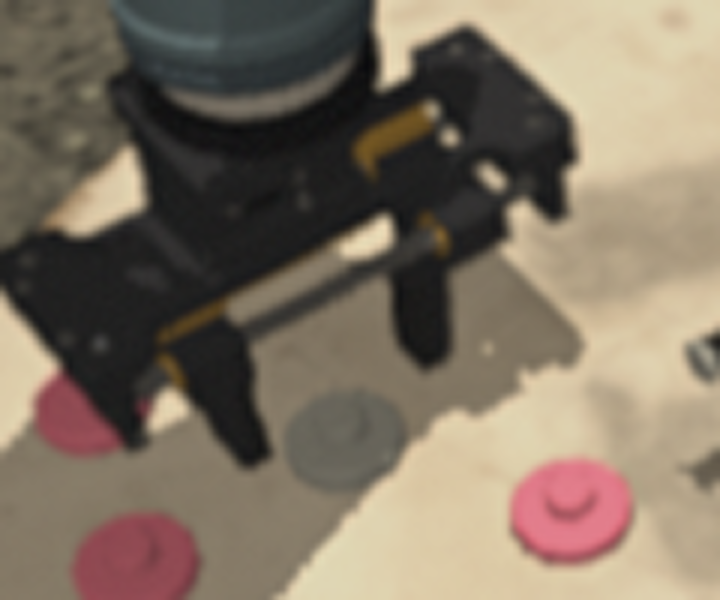

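The gripper straddles the grey disc (crop centre 345,435), and the pink discs are clear of the fingers. Next I lower and grip.

jog_arm([
  [0.7,0.12,-0.06,0.5,0],
  [0.7,0,0,0.6,0],
  [0.7,0,0,0.6,0],
  [0.7,0,0,0.5,0],
  [0.7,0,0,0.2,0],
  [0.7,0,0,0,0],
  [0.7,0,0,0,0],
])

```text
clock: 21.68
tcp_pos: [0.4463, 0.285, -0.0241]
tool_rot: [-0.0, 0.761, 0.649, -0.0]
ft_force: [0.3, 0.5, -0.4]
grip_width: 0.0617
```

```bash
python3 go.py .4465 .2844 -.0245;  python3 - <<'E'
from h import *
snap("scene","s19",(130,150,250,250),6)
E
```

```text
pocket [ 0.58  -0.008  0.012]
tcp [ 0.4463  0.285  -0.0241] yaw -9.05 need cm [-0.06  0.03  0.04] turn rad 0.001 tilt [-0.0004 -0.0002] F [ 0.3  0.5 -0.4] w 0.0617 t 21.68
```

View pics/s19.png

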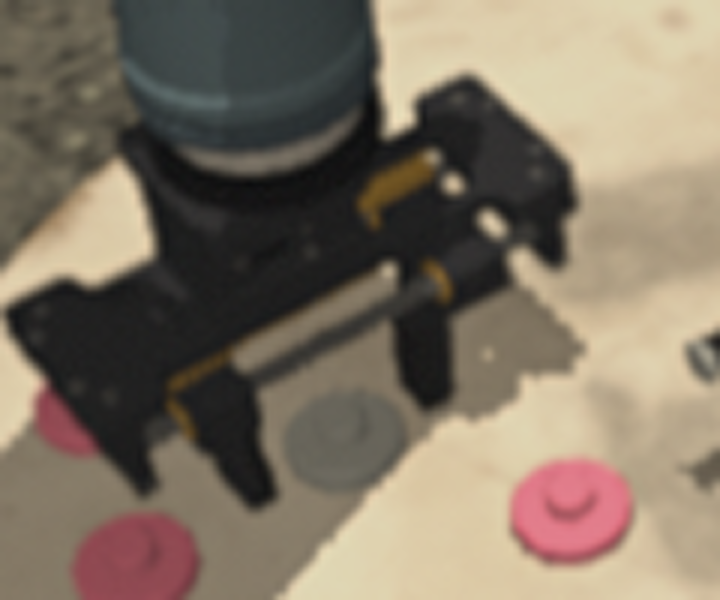

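jog_arm([
  [0.7,-0.05,0.02,0.08,0],
  [0.7,0,0,0,0],
  [0.3,0,0,0,0],
  [0.3,0,0,0,0],
  [0.3,0,0,0,0],
  [0.3,0,0,0,0],
  [0.3,0,0,0,0],
], newtons=25)

```text
clock: 22.32
tcp_pos: [0.4467, 0.2846, -0.0246]
tool_rot: [0.0, 0.761, 0.649, 0.0]
ft_force: [-0.4, -0.5, 0.7]
grip_width: 0.0427
```

jog_arm([
  [0.3,0,0,0,0],
  [0.3,0,0,-1,0],
  [0.3,0,0,-3,0],
  [0.3,0,0,-3,0],
  [0.3,0,0,-3,0],
  [0.3,0,0,-3,0],
  [0.3,0,0,0,0],
  [0.3,0,0,0,0],
])

```text
clock: 22.98
tcp_pos: [0.448, 0.2852, 0.1079]
tool_rot: [0.001, 0.761, 0.649, 0.002]
ft_force: [0.3, -0.2, -1.2]
grip_width: 0.0429
```

```bash
python3 go.py .5819 -.0076 .1;  python3 - <<'E'
from h import *
snap("scene","s20",(130,80,250,180),6)
E
```

```text
pocket [ 0.58  -0.008  0.012]
tcp [0.448  0.2852 0.1079] yaw -9.04 need cm [-26.81  17.82   0.8 ] turn rad 0.001 tilt [0.0046 0.0017] F [ 0.3 -0.2 -1.2] w 0.0429 t 22.98
```

View pics/s20.png

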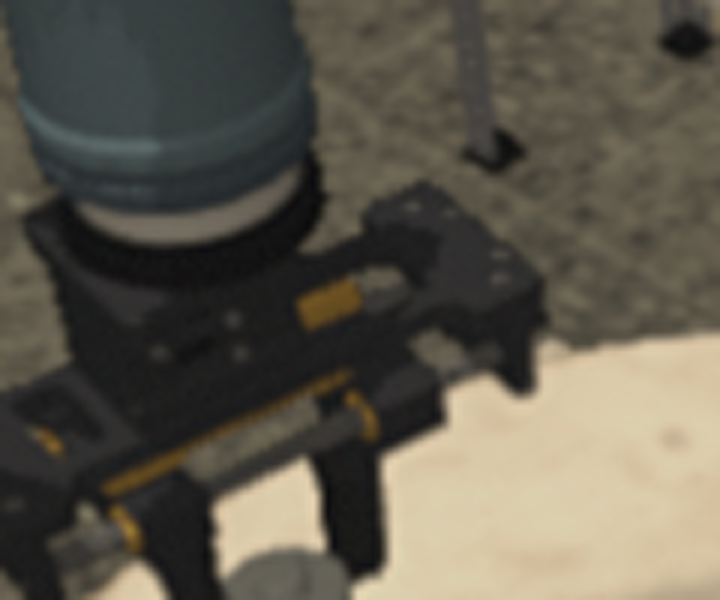

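jog_arm([
  [0.3,-2,1.35,0,0],
  [0.3,-2.9,1.95,0,0],
  [0.3,-2.9,1.95,0,0],
  [0.3,-2.9,1.95,0,0],
  [0.3,-2.9,1.95,0,0],
  [0.3,-2.9,1.95,0,0],
  [0.3,-2.9,1.95,0,0],
  [0.3,-2.9,1.95,0,0],
])

```text
clock: 23.7
tcp_pos: [0.5584, 0.0393, 0.1032]
tool_rot: [-0.002, 0.761, 0.649, -0.001]
ft_force: [0.5, 0.4, -0.2]
grip_width: 0.0427
```

jog_arm([
  [0.3,-2.9,1.95,0,0],
  [0.3,-1.5,1,0,0],
  [0.3,0,0,0,0],
  [0.3,0,0,0,0],
  [0.3,0,0,0,0],
])

```text
clock: 24.12
tcp_pos: [0.5802, -0.0064, 0.1037]
tool_rot: [-0.002, 0.761, 0.649, -0.001]
ft_force: [0.1, -0.1, 0.2]
grip_width: 0.0434
```

```bash
python3 go.py .5817 -.0080 .0394
```

```text
pocket [ 0.58  -0.008  0.012]
tcp [ 0.5802 -0.0064  0.1037] yaw -9.05 need cm [-0.14  0.19  6.43] turn rad 0.001 tilt [-0.0033  0.0012] F [ 0.1 -0.1  0.2] w 0.0434 t 24.12
```

jog_arm([
  [0.3,-0.08,0.08,1.5,0],
  [0.3,0,0,1.5,0],
  [0.3,0,0,1.5,0],
  [0.3,0,0,0.9,0],
  [0.3,0,0,0.5,0],
  [0.3,0,0,0,0],
  [0.3,0,0,0,0],
])

```text
clock: 24.7
tcp_pos: [0.5824, -0.0077, 0.0465]
tool_rot: [-0.0, 0.76, 0.649, -0.0]
ft_force: [0.7, -0.7, -0.5]
grip_width: 0.0427
```

```bash
python3 go.py .5817 -.0080 .0394;  python3 - <<'E'
from h import *
snap("scene","s21",(260,170,380,270),6)
E
```

```text
pocket [ 0.58  -0.008  0.012]
tcp [ 0.5824 -0.0077  0.0465] yaw -9.0 need cm [-0.04 -0.07  0.71] turn rad 0.002 tilt [-0.0001  0.0001] F [ 0.7 -0.7 -0.5] w 0.0427 t 24.7
```

View pics/s21.png

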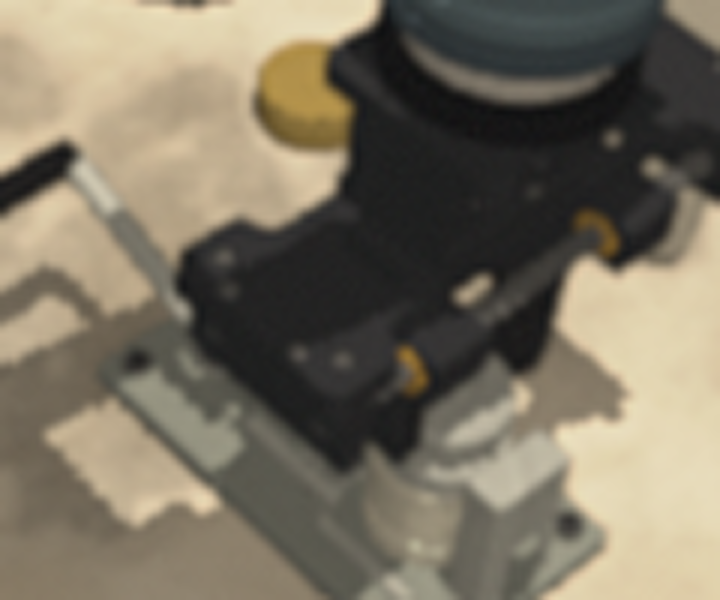

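jog_arm([
  [0.3,-0.03,-0.07,0.3,0],
  [0.3,0,0,0.2,0],
  [0.3,0,0,0,0],
  [0.3,0,0,0,0],
])

```text
clock: 25.08
tcp_pos: [0.5818, -0.0085, 0.0414]
tool_rot: [0.0, 0.761, 0.649, 0.0]
ft_force: [-0.9, -0.5, -1.0]
grip_width: 0.043
```

jog_arm([
  [0.3,0,0,0.1,0],
  [0.3,0,0,0,0],
  [0.3,0,0,0,0],
])

```text
clock: 25.33
tcp_pos: [0.5817, -0.0085, 0.0403]
tool_rot: [-0.0, 0.761, 0.649, -0.0]
ft_force: [-0.3, -0.8, -1.1]
grip_width: 0.0431
```

jog_arm([
  [0.3,0.05,0,0.06,0],
  [0.3,0,0,0,0],
  [0.3,0,0,0,0],
])

```text
clock: 25.58
tcp_pos: [0.5818, -0.008, 0.0397]
tool_rot: [-0.0, 0.761, 0.649, -0.0]
ft_force: [0.5, 0.8, -1.1]
grip_width: 0.0427
```

jog_arm([
  [0.3,0,0,0.08,0],
  [0.3,0,0,0,0],
  [0.3,0,0,0,0],
])

```text
clock: 25.83
tcp_pos: [0.582, -0.008, 0.0394]
tool_rot: [0.0, 0.761, 0.649, 0.0]
ft_force: [-2.2, 0.4, 3.9]
grip_width: 0.0428
```

jog_arm([
  [0.7,0,0,-0.02,0],
  [0.7,0,0,0,0],
  [0.7,0,0,0,0],
  [0.7,0,0,0,0],
  [0.7,0,0,-0.5,0],
  [0.7,0,0,-2,0],
  [0.7,0,0,-3,0],
  [0.7,0,0,-3,0],
])

```text
clock: 26.5
tcp_pos: [0.5808, -0.0078, 0.1243]
tool_rot: [-0.001, 0.761, 0.649, -0.001]
ft_force: [0.4, 0.5, 0.3]
grip_width: 0.0617
```

jog_arm([
  [0.7,3,-1.5,-1,0],
  [0.7,3.5,-1.8,0,0],
  [0.7,3.5,-1.8,0,-0.1],
  [0.7,3.5,-0.5,0,-0.12],
  [0.7,3.5,0,0,-0.12],
  [0.7,2,0,0,-0.12],
  [0.7,0,0,0,-0.12],
  [0.7,0,0,0,-0.12],
])

```text
clock: 27.17
tcp_pos: [0.538, 0.1904, 0.1344]
tool_rot: [0.0, 0.488, 0.873, 0.0]
ft_force: [0.5, -0.6, -0.4]
grip_width: 0.062
```

```bash
python3 go.py .5817 -.0080 .0394;  python3 - <<'E'
from h import *
from t2 import dfit
snap("scene","s22",(230,160,370,290),5);snap("top","t22",(260,170,370,250),7)
for cam in("scene","top"):
  print(cam,dfit(cam,.581,-.008,.070,.0785,.024),"boss",dfit(cam,.581,-.008,.0785,.09,.014))
  D=np.load(f"last_{cam}.npz")["dp"];ys,xs=np.nonzero(D>0);P=px2w(cam,np.c_[xs,ys],depth=D[ys,xs])
  from go import *
  u=(P-POCKET)@fx*1000;v=(P-POCKET)@fy*1000;z=P[:,2]*1000
  k=(u<-140)&(u>-180)&(v<-30)&(v>-100)&(z>60)&(z<100)
  print(k.sum(),[np.round(np.percentile(q[k],[2,10,50,90,98]),1) for q in(u,v,z)])
E
```

```text
pocket [ 0.58  -0.008  0.012]
tcp [0.538  0.1904 0.1344] yaw 31.57 need cm [-19.19  -6.66   9.5 ] turn rad 0.71 tilt [0.0002 0.0001] F [ 0.5 -0.6 -0.4] w 0.062 t 27.17
scene (array([580.5,  -8. ]), 22.4, array([578.8, -10. ,  73.3]), np.int64(264)) boss (array([581.5,  -9.1]), 9.5, array([580.6,  -9.1,  81. ]), np.int64(59))
210 [array([-164.7, -162.4, -155.6, -152.9, -145.9]), array([-92.1, -90.5, -63.2, -35. , -30.5]), array([73.3, 76.7, 83.7, 86.2, 87.3])]
top (array([579.8,  -7.9]), 21.7, array([580.6,  -7.4,  73.2]), np.int64(179)) boss (array([580.2,  -7.1]), 8.4, array([579.7,  -6.6,  81.8]), np.int64(31))Traceback (most recent call last):
  File "<stdin>", line 10, in <module>
    return _quantile_unchecked(
        a, q, axis, out, overwrite_input, method, keepdims, weights)
    return _ureduce(a,
                    func=_quantile_ureduce_func,
    ...<5 lines>...
                    overwrite_input=overwrite_input,
                    method=method)
    r = func(a, **kwargs)
    result = _quantile(arr,
                       quantiles=q,
    ...<2 lines>...
                       out=out,
                       weights=wgt)
    slices_having_nans = np.isnan(arr[-1, ...])
                                  ~~~^^^^^^^^^
IndexError: index -1 is out of bounds for axis 0 with size 0
```

View pics/s22.png

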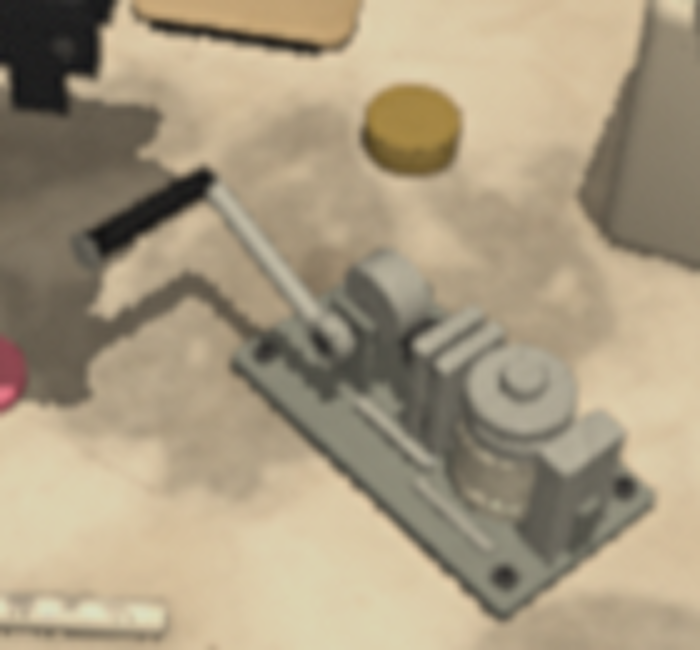

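View pics/t22.png

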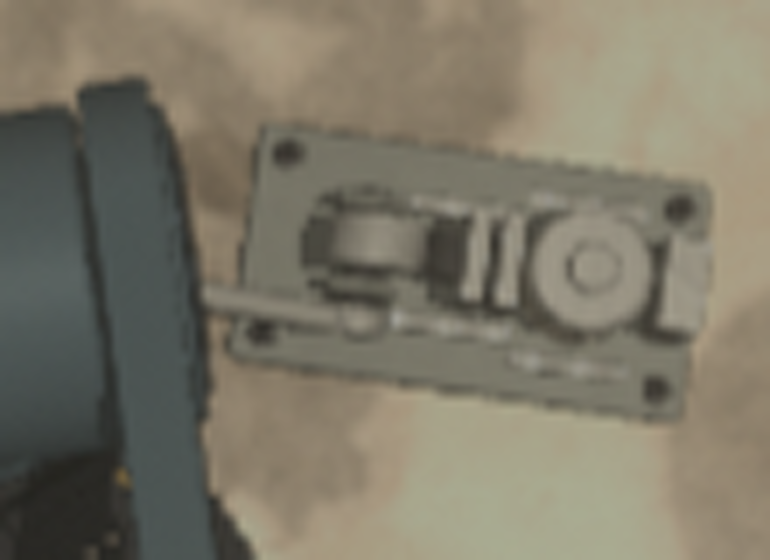

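jog_arm([
  [0.7,0,0,0,-0.12],
  [0.7,0,0,0,-0.12],
  [0.7,0,0,0,-0.12],
  [0.7,0,0,0,-0.12],
  [0.7,0,0,0,-0.12],
  [0.7,0,0,0,-0.12],
  [0.7,0,0,0,-0.12],
  [0.7,0,0,0,-0.02],
])

```text
clock: 27.93
tcp_pos: [0.5386, 0.1882, 0.1343]
tool_rot: [0.0, 0.084, 0.996, 0.0]
ft_force: [0.1, 0.3, 0.2]
grip_width: 0.0618
```

```bash
cat > gl.py <<'E'
from go import *
import sys
u,v,z=map(float,sys.argv[1:4])
T=POCKET+fx*u/1000+fy*v/1000; T[2]=z/1000-.028
print("target",np.round(T,4)); need(T)
s=env.get_state(); d=s["tcp_pos"]-POCKET; print("tcp in fixture",np.round([d@fx*1000,d@fy*1000],1),"tip z",s["tcp_pos"][2]*1000+28)
E
python3 gl.py -160 -60 60
```

```text
target [0.546  0.1595 0.032 ]
tcp [0.5386 0.1882 0.1343] yaw 80.33 need cm [-1.21 -2.71 10.23] turn rad 1.561 tilt [0.0002 0.    ] F [0.1 0.3 0.2] w 0.0618 t 27.93
tcp in fixture [-187.2  -71.9] tip z 162.29958339863666
```

jog_arm([
  [0.7,-1.2,-2.7,0,-0.01],
  [0.7,0,0,1.5,0],
  [0.7,0,0,1.5,0],
  [0.7,0,0,1.5,0],
  [0.7,0,0,1,0],
  [0.7,0,0,0,0],
  [0.7,0,0,0,0],
])

```text
clock: 28.52
tcp_pos: [0.5454, 0.1599, 0.0789]
tool_rot: [-0.001, 0.081, 0.997, -0.0]
ft_force: [0.2, -0.8, 1.2]
grip_width: 0.0619
```

```bash
python3 gl.py -160 -60 60;  python3 - <<'E'
from h import *
snap("scene","s23",(200,120,340,240),5)
E
```

```text
target [0.546  0.1595 0.032 ]
tcp [0.5454 0.1599 0.0789] yaw 80.76 need cm [-0.07 -0.03  4.69] turn rad 1.568 tilt [-0.0011 -0.0001] F [ 0.2 -0.8  1.2] w 0.0619 t 28.52
tcp in fixture [-160.3  -60.7] tip z 106.86099250526988
```

View pics/s23.png

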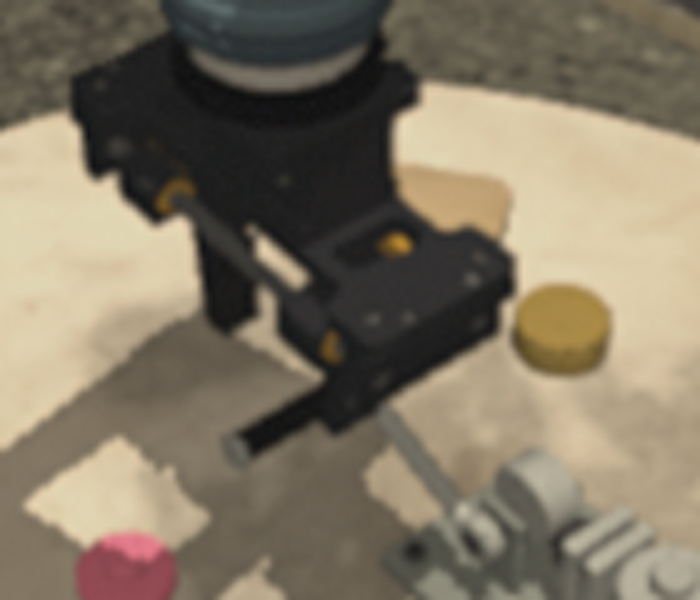

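jog_arm([
  [0.7,-0.05,0,1,0],
  [0.7,0,0,1,0],
  [0.7,0,0,1,0],
  [0.7,0,0,1,0],
  [0.7,0,0,0.7,0],
  [0.7,0,0,0,0],
  [0.7,0,0,0,0],
])

```text
clock: 29.15
tcp_pos: [0.5456, 0.1599, 0.0313]
tool_rot: [-0.001, 0.079, 0.997, -0.0]
ft_force: [-0.0, 1.3, 1.2]
grip_width: 0.0618
```

```bash
python3 gl.py -160 -60 60;  python3 - <<'E'
from h import *
snap("scene","s24",(200,120,340,240),5)
E
```

```text
target [0.546  0.1595 0.032 ]
tcp [0.5456 0.1599 0.0313] yaw 80.9 need cm [-0.04 -0.03 -0.07] turn rad 1.571 tilt [-0.0016 -0.0001] F [-0.   1.3  1.2] w 0.0618 t 29.15
tcp in fixture [-160.3  -60.4] tip z 59.28831431653205
```

View pics/s24.png

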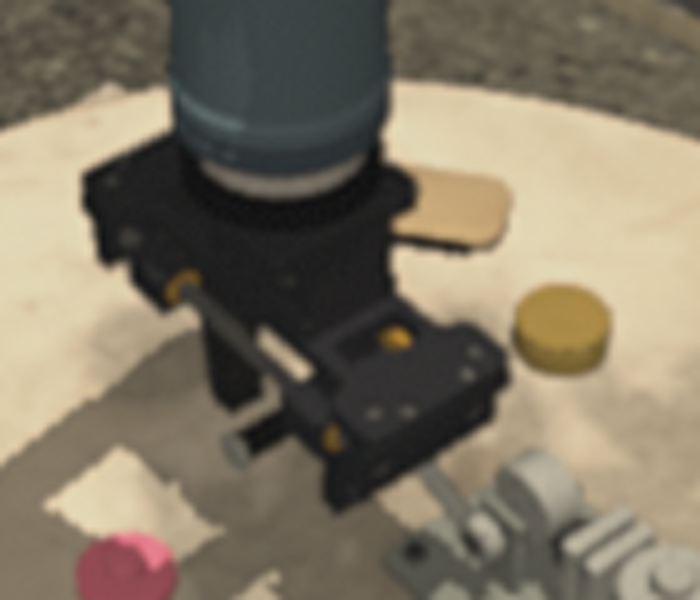

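Now I close on the bar at moderate force, watching for side force as the fingers centre on it.

jog_arm([
  [0.05,0,0,0,0],
  [0.05,0,0,0,0],
  [0.05,0,0,0,0],
  [0.05,0,0,0,0],
  [0.05,0,0,0,0],
  [0.05,0,0,0,0],
  [0.05,0,0,0,0],
  [0.05,0,0,0,0],
], newtons=15)

```text
clock: 29.87
tcp_pos: [0.5462, 0.1595, 0.0321]
tool_rot: [-0.0, 0.079, 0.997, -0.0]
ft_force: [0.2, -1.3, 1.5]
grip_width: 0.0132
```

```bash
python3 gl.py -160 -60 60
```

```text
target [0.546  0.1595 0.032 ]
tcp [0.5462 0.1595 0.0321] yaw 80.91 need cm [ 0.01 -0.    0.01] turn rad 1.571 tilt [-0.0002 -0.0008] F [ 0.2 -1.3  1.5] w 0.0132 t 29.87
tcp in fixture [-160.   -59.9] tip z 60.09197978455676
```

jog_arm([
  [0.05,0,-0.45,-1.02,0],
  [0.05,0,-0.58,-0.95,0],
  [0.05,0,-0.7,-0.87,0],
  [0.05,0,-0.8,-0.77,0],
  [0.05,0,-0.9,-0.66,0],
  [0.05,0,-0.97,-0.53,0],
  [0.05,0,0,0,0],
], newtons=25)

```text
clock: 30.45
tcp_pos: [0.5381, 0.1153, 0.0806]
tool_rot: [-0.001, 0.08, 0.997, 0.0]
ft_force: [-1.8, 4.4, -6.0]
grip_width: 0.0125
```

```bash
python3 gl.py -115.9 -60 108;  python3 - <<'E'
from h import *
snap("scene","s25",(200,120,380,270),4)
E
```

```text
target [0.5391 0.1159 0.08  ]
tcp [0.5381 0.1153 0.0806] yaw 80.82 need cm [-0.08  0.08  0.06] turn rad 1.569 tilt [-0.0019  0.0005] F [-1.8  4.4 -6. ] w 0.0125 t 30.45
tcp in fixture [-115.1  -60.8] tip z 108.64536538756164
```

View pics/s25.png

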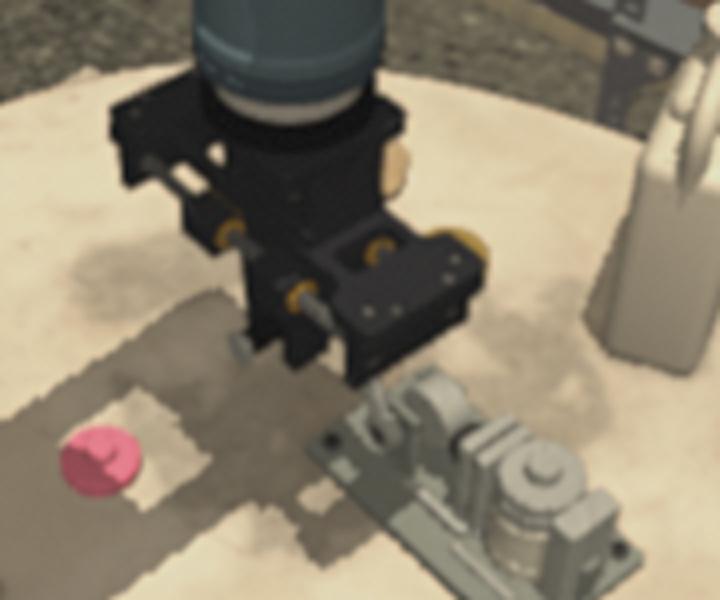

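jog_arm([
  [0.05,0,-0.65,-0.25,0],
  [0.05,0,-0.7,-0.22,0],
  [0.05,0,-0.72,-0.16,0],
  [0.05,0,-0.58,-0.08,0],
  [0.05,0,0,0,0],
  [0.05,0,0,0,0],
])

```text
clock: 31.0
tcp_pos: [0.5343, 0.0915, 0.0874]
tool_rot: [-0.001, 0.079, 0.997, 0.001]
ft_force: [-2.7, 7.1, -3.8]
grip_width: 0.0123
```

```bash
python3 gl.py -80 -60 116;  python3 - <<'E'
from h import *
snap("scene","s26",(200,120,380,270),4); snap("top","t26",(260,170,370,250),7)
E
```

```text
target [0.5334 0.0805 0.088 ]
tcp [0.5343 0.0915 0.0874] yaw 80.89 need cm [-0.08 -1.11 -0.07] turn rad 1.571 tilt [-0.0014  0.0022] F [-2.7  7.1 -3.8] w 0.0123 t 31.0
tcp in fixture [-91.1 -60.8] tip z 115.35053385522784
```

View pics/s26.png

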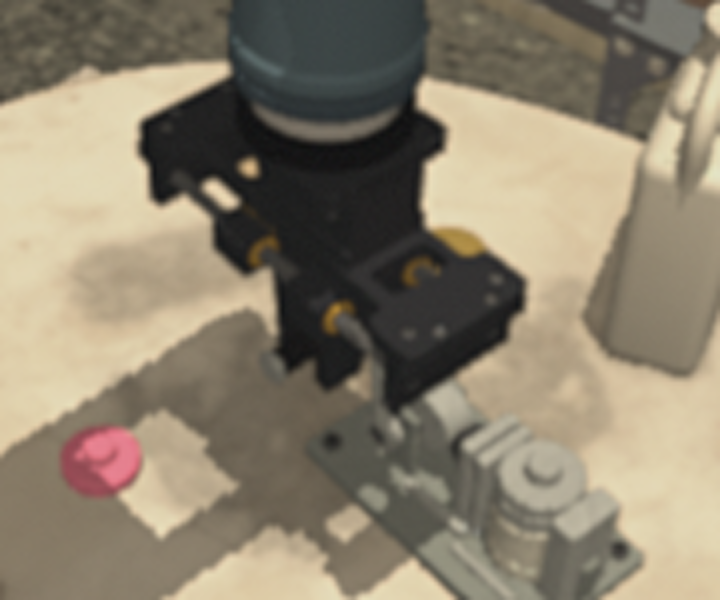

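View pics/t26.png

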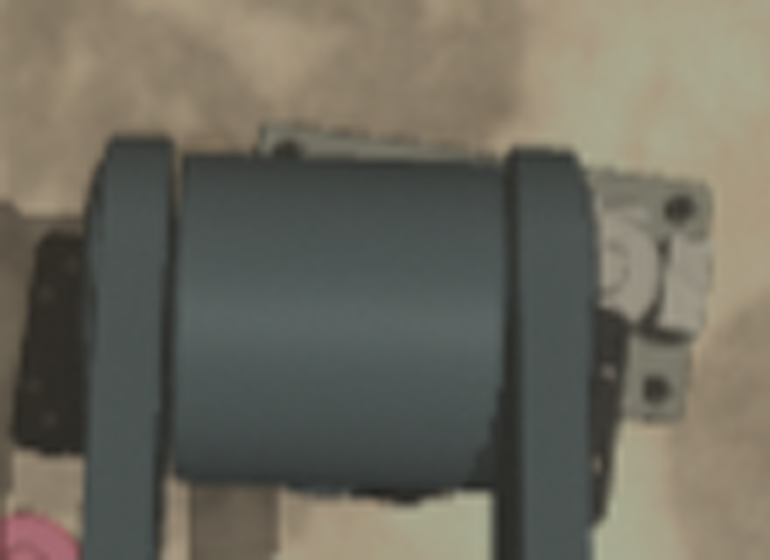

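jog_arm([
  [0.05,0,-0.4,-0.04,0],
  [0.05,0,-0.35,-0.02,0],
  [0.05,0,-0.2,0,0],
  [0.05,0,0,0,0],
  [0.05,0,0,0,0],
  [0.05,0,0,0,0],
], newtons=40)

```text
clock: 31.6
tcp_pos: [0.5329, 0.0826, 0.0879]
tool_rot: [-0.001, 0.079, 0.997, 0.001]
ft_force: [-2.7, 7.9, -3.5]
grip_width: 0.0122
```

```bash
python3 gl.py -80.3 -60 116
```

```text
target [0.5334 0.0808 0.088 ]
tcp [0.5329 0.0826 0.0879] yaw 80.92 need cm [-0.08 -0.17 -0.01] turn rad 1.571 tilt [-0.0012  0.0024] F [-2.7  7.9 -3.5] w 0.0122 t 31.6
tcp in fixture [-82.  -60.8] tip z 115.875743790987
```

jog_arm([
  [0.05,0,-0.1,0,0],
  [0.05,0,-0.06,0,0],
  [0.05,0,0,0,0],
  [0.05,0,0,0,0],
  [0.05,0,0,0,0],
])

```text
clock: 32.02
tcp_pos: [0.5327, 0.0814, 0.0879]
tool_rot: [-0.001, 0.079, 0.997, 0.001]
ft_force: [-3.5, 9.3, -3.0]
grip_width: 0.0121
```

```bash
python3 gl.py -80.3 -60 116;  python3 - <<'E'
from go import *
im,D=snap("scene","s27",(230,170,380,270),5)
ys,xs=np.nonzero(D>0);P=px2w("scene",np.c_[xs,ys],depth=D[ys,xs])
u=(P-POCKET)@fx*1000;v=(P-POCKET)@fy*1000;z=P[:,2]*1000
# end of grip bar (v<-72) and arm
k=(u<-60)&(u>-100)&(v<-76)&(v>-100)&(z>115)&(z<150);print("bar",k.sum(),[np.round(np.percentile(q[k],[5,50,95]),1) for q in(u,v,z)])
for a in(65,75,85,95,105,115):
  k=(u<-50)&(u>-110)&(v<-15)&(v>-50)&(abs(z-a)<5);print(a,k.sum(),[np.round(np.percentile(q[k],[5,50,95]),1) for q in(u,v)] if k.any() else "")
k=(abs(v)<14)&(abs(z-70)<5)&(u<-8)&(u>-45);print("jaw u",np.round(np.percentile(u[k],[2,50,98]),1) if k.any() else 0)
k=(abs(v)<30)&(abs(z-73.5)<3)&(u>-25)&(u<23);print("disc",np.round([u[k].mean(),u[k].min(),u[k].max(),v[k].mean()],1))
E
```

```text
target [0.5334 0.0808 0.088 ]
tcp [0.5327 0.0814 0.0879] yaw 80.92 need cm [-0.09 -0.04 -0.01] turn rad 1.571 tilt [-0.0011  0.0029] F [-3.5  9.3 -3. ] w 0.0121 t 32.02
tcp in fixture [-80.7 -60.9] tip z 115.91175624895375
bar 88 [array([-85.5, -78.2, -73.6]), array([-92.8, -87.2, -77.2]), array([130.4, 138.8, 142.5])]
65 18 [array([-79.9, -76.2, -73.9]), array([-32. , -29.2, -25. ])]
75 17 [array([-81.6, -77. , -74.6]), array([-31.7, -29.8, -25.7])]
85 15 [array([-82.6, -77.1, -75.1]), array([-31.3, -29.9, -26.4])]
95 12 [array([-80.7, -77.2, -75. ]), array([-30.8, -29.3, -24.7])]
105 1 [array([-79.9, -79.9, -79.9]), array([-31.1, -31.1, -31.1])]
115 0 
jaw u [-35.4 -23.   -9.1]
disc [  1.1 -24.8  23.   -0.5]
```

View pics/s27.png

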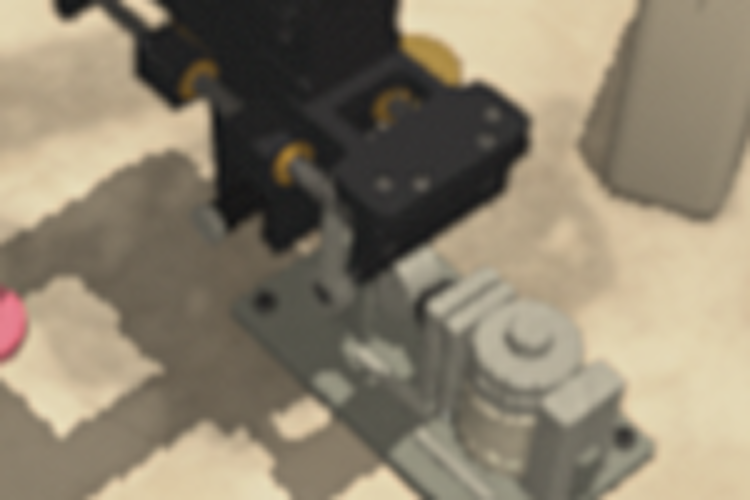

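jog_arm([
  [0.05,0,-0.05,0,0],
  [0.05,0,0,0,0],
  [0.05,0,0,0,0],
  [0.05,0,0,0,0],
  [0.05,0,0,0,0],
  [0.05,0,0,0,0],
])

```text
clock: 32.57
tcp_pos: [0.5326, 0.0809, 0.0879]
tool_rot: [-0.001, 0.079, 0.997, 0.001]
ft_force: [-1.6, 9.3, -3.2]
grip_width: 0.0127
```

```bash
python3 gl.py -80 -60 116;  python3 - <<'E'
from go import *
from t2 import dfit
A=[]
for i in range(4):
  im,D=snap("scene","s28",(270,190,370,290),6)
  ys,xs=np.nonzero(D>0);P=px2w("scene",np.c_[xs,ys],depth=D[ys,xs])
  A.append(np.c_[(P-POCKET)@fx*1000,(P-POCKET)@fy*1000,P[:,2]*1000])
u,v,z=np.concatenate(A).T
k=(u<-60)&(u>-100)&(v<-15)&(v>-50)&(z>58)&(z<102)
print("arm n",k.sum(),"du/dz",np.polyfit(z[k],u[k],1),"deg",np.degrees(np.polyfit(z[k],u[k],1)[0]))
print("disc",dfit("scene",.5805,-.011,.070,.0785,.024),"boss",dfit("scene",.5805,-.011,.0785,.09,.014))
k=(u<-60)&(u>-100)&(v<-78)&(v>-100)&(z>115)&(z<150);print("bar",[np.round(np.percentile(q[k],[2,50,98]),1) for q in(u,v,z)])
E
```

```text
target [0.5334 0.0805 0.088 ]
tcp [0.5326 0.0809 0.0879] yaw 80.91 need cm [-0.08 -0.03 -0.01] turn rad 1.571 tilt [-0.0011  0.0031] F [-1.6  9.3 -3.2] w 0.0127 t 32.57
tcp in fixture [-80.3 -60.8] tip z 115.89719560772484
arm n 282 du/dz [ 1.46844733e-02 -7.84590325e+01] deg 0.8413583432393145
disc (array([580.6, -11.1]), 23.9, array([578.3, -12.8,  73.3]), np.int64(279)) boss (array([580.6, -12. ]), 9.0, array([579.7, -12.6,  81.3]), np.int64(60))
bar [array([-86.6, -77.7, -72.3]), array([-93. , -89.4, -78.6]), array([128.3, 139.1, 143.7])]
```

View pics/s28.png

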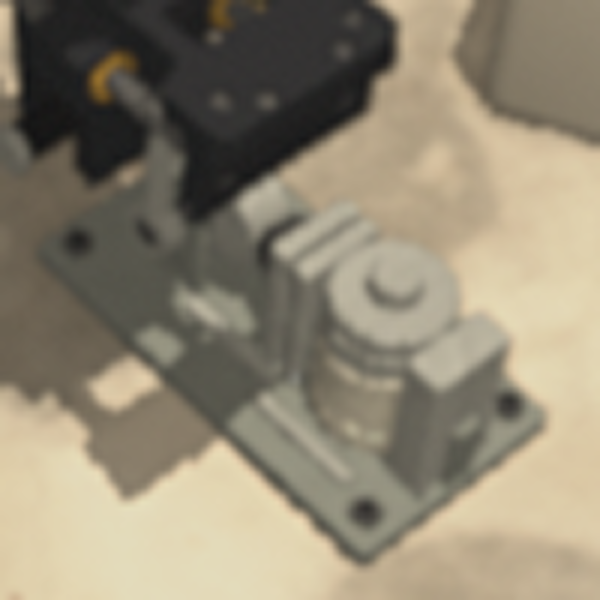

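```bash
python3 gl.py -80 -60 116; python3 -c "
from bench import env
print(env.close_job())"
```

```text
target [0.5334 0.0805 0.088 ]
tcp [0.5326 0.0809 0.0879] yaw 80.92 need cm [-0.09 -0.03 -0.01] turn rad 1.571 tilt [-0.0011  0.0031] F [-1.9 10.3 -3.1] w 0.0123 t 32.77
tcp in fixture [-80.3 -60.9] tip z 115.88132004309249
the job is handed in; nothing more can be done
None
```

The head is assembled in the pocket and I handed the job in at about 33 s, still holding the cam lever upright with a 40 N grip. The body went in first, then the spacer, then the grey top disc with its boss up. I released each part at light contact. I never touched the pink discs, cap, cup or bottle.

**Stack:**
- Before clamping, the disc's rim was about 73 mm and its boss about 81 to 82 mm above the table, against 74 and 82 expected.
- The parts looked centred on one another to about 1 mm in both cameras.
- Clamping moved the stack about 3 mm towards the stop. It still looked flat.

**Lever:**
- The measured tool position put the lever about 0.2° short of upright. A noisier depth fit of the arm put it about 0.8° past. I take it as upright to within about 1°.
- The wrist force at the end was about 11 N, more than the 5.5 N lever spring alone would give. I put the difference down to cam friction, but did not confirm that.

**Height mismatch:** The reported tool height was about 28 mm lower than where the fingertips really were. A test close just above the body confirmed it by passing through 44 mm without gripping. I corrected for this from then on, and the contact heights matched to within 1 mm.

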